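Match pump drive hubs to keyed test shafts and lay the spares in a parts boat

TASK

First lift only the top parts boat off the nested stack, leaving the others nested in place, and stand it level and centred along the narrow riser. Then, for each test stand present, choose the hub whose keyway lines up with the shaft's key while its arm lies in the fork and set it fully home there; lay every hub that fits no stand flat, bore up, in the boat. Do not disturb the bottle, tissue box or spanner, and put right any hub that gets knocked aside.

Things in the scene. Friction and masses are not known exactly. Their poses are not given: they have to be found in the camera images.
- hub_1: Steel hub, bore up: octagonal boss 40 mm across flats (flats face its x, y and diagonals), 32 tall; through bore 22 mm, keyway 10 mm wide out to 17 mm from the axis; a low arm (12 wide, 10 high) reaches 42 mm from the axis. 150 g. Origin: bore axis, underside; +x along the arm, z up. Keyway on its +y side, a quarter turn from the arm.
- hub_2: Steel hub, bore up: octagonal boss 40 mm across flats (flats face its x, y and diagonals), 32 tall; through bore 22 mm, keyway 10 mm wide out to 17 mm from the axis; a low arm (12 wide, 10 high) reaches 42 mm from the axis. 150 g. Origin: bore axis, underside; +x along the arm, z up. Keyway on its -x side, opposite the arm.
- hub_3: Steel hub, bore up: octagonal boss 40 mm across flats (flats face its x, y and diagonals), 32 tall; through bore 22 mm, keyway 10 mm wide out to 17 mm from the axis; a low arm (12 wide, 10 high) reaches 42 mm from the axis. 150 g. Origin: bore axis, underside; +x along the arm, z up. Keyway on its +x side, the arm's.
- hub_4: Steel hub, bore up: octagonal boss 40 mm across flats (flats face its x, y and diagonals), 32 tall; through bore 22 mm, keyway 10 mm wide out to 17 mm from the axis; a low arm (12 wide, 10 high) reaches 42 mm from the axis. 150 g. Origin: bore axis, underside; +x along the arm, z up. Keyway on its -y side, a quarter turn from the arm.
- hub_5: Steel hub, bore up: octagonal boss 40 mm across flats (flats face its x, y and diagonals), 32 tall; through bore 22 mm, keyway 10 mm wide out to 17 mm from the axis; a low arm (12 wide, 10 high) reaches 42 mm from the axis. 150 g. Origin: bore axis, underside; +x along the arm, z up. Keyway midway between its +y and -x sides.
- hub_1_arm (a point): Point in the arm of hub_1, 36 mm from its axis, 5 mm above its underside.
- hub_2_arm (a point): Point in the arm of hub_2, 36 mm from its axis, 5 mm above its underside.
- hub_3_arm (a point): Point in the arm of hub_3, 36 mm from its axis, 5 mm above its underside.
- hub_4_arm (a point): Point in the arm of hub_4, 36 mm from its axis, 5 mm above its underside.
- stand_p: Heavy (2 kg) test stand, may be absent, stays where it is. Plate 92 x 60 x 12 mm, its top the seat; upright shaft 18 mm dia, 25 mm above the seat, with a brass key 6 wide out to 14 mm from the axis, 18 high. Fork posts 18 mm apart, 12 high, guide the hub's arm. Origin: shaft axis at the plate's underside; +x shaft to fork. Key on its +x side, towards the fork.
- stand_q: Heavy (2 kg) test stand, may be absent, stays where it is. Plate 92 x 60 x 12 mm, its top the seat; upright shaft 18 mm dia, 25 mm above the seat, with a brass key 6 wide out to 14 mm from the axis, 18 high. Fork posts 18 mm apart, 12 high, guide the hub's arm. Origin: shaft axis at the plate's underside; +x shaft to fork. Key on its +y side, a quarter turn from the fork.
- stand_r: Heavy (2 kg) test stand, may be absent, stays where it is. Plate 92 x 60 x 12 mm, its top the seat; upright shaft 18 mm dia, 25 mm above the seat, with a brass key 6 wide out to 14 mm from the axis, 18 high. Fork posts 18 mm apart, 12 high, guide the hub's arm. Origin: shaft axis at the plate's underside; +x shaft to fork. Key on its -x side, away from the fork.
- stand_s: Heavy (2 kg) test stand, may be absent, stays where it is. Plate 92 x 60 x 12 mm, its top the seat; upright shaft 18 mm dia, 25 mm above the seat, with a brass key 6 wide out to 14 mm from the axis, 18 high. Fork posts 18 mm apart, 12 high, guide the hub's arm. Origin: shaft axis at the plate's underside; +x shaft to fork. Key on its -y side, a quarter turn from the fork.
- stand_p_fork (a point): Middle of the fork of stand_p, 36 mm from its shaft axis, 5 mm above the seat; absent with its stand.
- stand_q_fork (a point): Middle of the fork of stand_q, 36 mm from its shaft axis, 5 mm above the seat; absent with its stand.
- stand_r_fork (a point): Middle of the fork of stand_r, 36 mm from its shaft axis, 5 mm above the seat; absent with its stand.
- stand_s_fork (a point): Middle of the fork of stand_s, 36 mm from its shaft axis, 5 mm above the seat; absent with its stand.
- boat_top: White plastic boat, 90 g, rim 170 x 68 mm, 18 tall, floor 2.5 thick, inner floor 148 x 46. Grip the lug on the middle of each long side: 40 mm long, upright outer faces 68 mm apart, 7 to 18 mm above the underside. Lugs rest on the rim below: nested pitch 11 mm. Origin: centre of underside; x along the length. Top of the nested stack of three at the start.
- boat_mid: White plastic boat, 90 g, rim 170 x 68 mm, 18 tall, floor 2.5 thick, inner floor 148 x 46. Grip the lug on the middle of each long side: 40 mm long, upright outer faces 68 mm apart, 7 to 18 mm above the underside. Lugs rest on the rim below: nested pitch 11 mm. Origin: centre of underside; x along the length. The middle one of the stack.
- boat_low: White plastic boat, 90 g, rim 170 x 68 mm, 18 tall, floor 2.5 thick, inner floor 148 x 46. Grip the lug on the middle of each long side: 40 mm long, upright outer faces 68 mm apart, 7 to 18 mm above the underside. Lugs rest on the rim below: nested pitch 11 mm. Origin: centre of underside; x along the length. The bottom one, on the bench.
- riser: Narrow raised aluminium support, fixed: top plate 100 by 36 mm, level, 55 mm above the bench. Origin: centre of its underside; x along the length of the top.
- reagent: Bystander: small amber bottle, 60 mm across, 100 mm tall; origin at the centre of its underside.
- tissues: Bystander: green tissue box, 90 by 180 by 70 mm; origin at the centre of its underside.
- spanner: Bystander: a spanner lying on the bench.
There are look-alikes about, which are no part of the job. Leave any orange look-alike of the hub_2 alone.

How it is judged:
On the way:
1. the top boat stands on the riser, let go, the other two still nested in place (horizontal distance between boat_top and riser below 0.015 m and angle between the x axis of boat_top and the x axis of riser, either way round below 0.2 rad and z of boat_top in the frame of riser between 0.052 and 0.058 m and angle between boat_top's own z axis and vertical below 0.08 rad and distance of each of boat_mid, boat_low from where it was at the start of the episode below 0.025 m and horizontal distance between boat_mid and boat_low below 0.006 m and angle between boat_mid's own z axis and vertical below 0.05 rad and contact force between the fingers and boat_top below 0.1 N and linear speed of boat_top below 0.02 m/s), for 0.2 s.
At the end, for the whole second after the job is handed in: Boat level on the riser, within 15 mm and 0.2 rad of centred; other boats nested, within 25 mm of their start; each stand has its own hub home: 4 mm from the axis, under 2.5 mm off the seat, arm in fork (8 mm); other hubs bore up (0.3 rad) on the boat floor; at rest (horizontal distance between boat_top and riser below 0.015 m and angle between the x axis of boat_top and the x axis of riser, either way round below 0.2 rad and z of boat_top in the frame of riser between 0.052 and 0.058 m and angle between boat_top's own z axis and vertical below 0.08 rad and distance of each of boat_mid, boat_low from where it was at the start of the episode below 0.025 m and horizontal distance between boat_mid and boat_low below 0.006 m and angle between boat_mid's own z axis and vertical below 0.05 rad and horizontal distance between hub_1 and stand_q below 0.004 m and z of hub_1 in the frame of stand_q below 0.0145 m and angle between the z axis of hub_1 and the z axis of stand_q, either way round below 0.06 rad and horizontal distance between hub_1_arm and stand_q_fork below 0.008 m and (horizontal distance between hub_1 and stand_q below 0.004 m or (x of hub_1 in the frame of boat_top between -0.075 and 0.075 m and y of hub_1 in the frame of boat_top between -0.025 and 0.025 m and z of hub_1 in the frame of boat_top between -0.002 and 0.012 m and angle between hub_1's own z axis and vertical below 0.3 rad)) and horizontal distance between hub_2 and stand_r below 0.004 m and z of hub_2 in the frame of stand_r below 0.0145 m and angle between the z axis of hub_2 and the z axis of stand_r, either way round below 0.06 rad and horizontal distance between hub_2_arm and stand_r_fork below 0.008 m and (horizontal distance between hub_2 and stand_r below 0.004 m or (x of hub_2 in the frame of boat_top between -0.075 and 0.075 m and y of hub_2 in the frame of boat_top between -0.025 and 0.025 m and z of hub_2 in the frame of boat_top between -0.002 and 0.012 m and angle between hub_2's own z axis and vertical below 0.3 rad)) and horizontal distance between hub_3 and stand_p below 0.004 m and z of hub_3 in the frame of stand_p below 0.0145 m and angle between the z axis of hub_3 and the z axis of stand_p, either way round below 0.06 rad and horizontal distance between hub_3_arm and stand_p_fork below 0.008 m and (horizontal distance between hub_3 and stand_p below 0.004 m or (x of hub_3 in the frame of boat_top between -0.075 and 0.075 m and y of hub_3 in the frame of boat_top between -0.025 and 0.025 m and z of hub_3 in the frame of boat_top between -0.002 and 0.012 m and angle between hub_3's own z axis and vertical below 0.3 rad)) and horizontal distance between hub_4 and stand_s below 0.004 m and z of hub_4 in the frame of stand_s below 0.0145 m and angle between the z axis of hub_4 and the z axis of stand_s, either way round below 0.06 rad and horizontal distance between hub_4_arm and stand_s_fork below 0.008 m and (horizontal distance between hub_4 and stand_s below 0.004 m or (x of hub_4 in the frame of boat_top between -0.075 and 0.075 m and y of hub_4 in the frame of boat_top between -0.025 and 0.025 m and z of hub_4 in the frame of boat_top between -0.002 and 0.012 m and angle between hub_4's own z axis and vertical below 0.3 rad)) and x of hub_5 in the frame of boat_top between -0.075 and 0.075 m and y of hub_5 in the frame of boat_top between -0.025 and 0.025 m and z of hub_5 in the frame of boat_top between -0.002 and 0.012 m and angle between hub_5's own z axis and vertical below 0.3 rad and linear speed of each of hub_1, hub_2, hub_3, hub_4, hub_5, boat_top below 0.02 m/s); the robot touches nothing.
It fails at once if the middle boat is lifted with the top one (height (world z) of boat_mid above 0.024 m).
It fails at once if the reagent is shoved (distance of reagent from where it was at the start of the episode above 0.03 m).
It fails at once if the tissues is shoved (distance of tissues from where it was at the start of the episode above 0.03 m).
It fails at once if the spanner is shoved (distance of spanner from where it was at the start of the episode above 0.03 m).
Of stand_p, stand_q, stand_r, stand_s only 3 to 4 are there at a start; the rules pass over those that are not, and their reading is None.
At some moment in a run one of hub_1, hub_2, hub_3, hub_4, hub_5 may be knocked a few centimetres aside while the robot is not near it.
It also fails if it takes over 200 s, if anything falls off the work surface, if the arm or the gripper's body presses on something with over 40 N, if the wrist force passes 120 N, or if a joint passes its speed limit or range.

ROBOT

A 6-joint arm with a two-finger parallel gripper is mounted at the origin on the work surface. World frame = base frame: x ahead of the robot, y to its left, z up, the work surface at z = 0. Lengths are in m, angles in rad, forces in N, time in s.
With the tool pointing down it reaches from about 0.25 to 0.725 m from the base axis. Payload 4 kg.
Tool frame: the origin (TCP) lies midway between the tips of the shut fingers; the grasp point (between the pads) lies 19 mm behind it; z points along the fingers, y is the direction in which the jaws open and shut (so a half turn about z gives the same grasp; the last joint's range is limited). The gripper opens to 85 mm and grips with 20 to 120 N. Pads are 22 mm wide; open, the fingers measure 114 mm over their backs; the gripper's body (76 mm by 85 mm) begins 54 mm behind the grasp point. The pads swing forward as they close: fully open they stand 13 mm farther back than shut.
Start: joints at [0, 0.241, 0.005, 1.335, 0, 1.571], TCP at [0.5, -0, 0.231] pointing down, gripper open.
Joint ranges: [-2.72, 2.72], [-1.05, 1.87], [-1.09, 1.28], [-1.99, 2.15], [-1.42, 1.44], [-3.14, 3.14]. Speed limits (rad/s): [2.79, 2.79, 3.14, 3.14, 3.14, 3.14].

INTERFACE

Orientations are given as a unit quaternion [x, y, z, w].
In Python, from workcell import get_obs, camera, camera_model, job_done, masks_of gives the robot as it stands.
- The arm moves only by the tool jog_arm, never from a script. Its argument "deltas" is a list that holds one entry, the list of rows, each a list of 7 numbers: the shift along the tool's x, y, z in mm, then the turn, a rotation vector about the tool's x, y, z in degrees, then the finger opening in mm, from 0 to 85.4. A call has 1 to 5 rows; each row shifts and turns the pose as measured when the row begins, along the tool's axes as they then stand; what a row does not reach is not made up. A row lasts 1/10 s, in which the tool goes at most 50 mm and 8.59 degrees, less where a joint would pass 70% of its speed; a pose out of reach is approached as far as the arm can. A call with a gripper value outside its range is refused whole. The fingers move at their own pace and stop on an object; the grip force is fixed at half the most. Time passes only in rows, so rows that do not move let the fingers close. It gives the time, the measured TCP pose, the force and the opening at its end, in the units of the state.
- get_obs(): the state, without advancing time (a new reading comes with each control period).
- camera(name): name is "scene" or "side" or "wrist"; returns the picture (420x560x3 uint8, red, green, blue); there is no depth.
- camera_model(name): a dict with "fovy" (degrees; the focal length in pixels is half the picture's height over the tangent of half this angle, whatever the lens; pixels are square), "cx", "cy" (the principal point, pixels), "k1" (the pictures are not rectified: a ray, as slopes to the right and down, at radius r is drawn at 1 + k1 r^2 times it, then the intrinsics apply), "pose" (4x4, takes a point from camera to world coordinates); the wrist camera has in their place "T_tool_cam" (4x4, takes a point from camera to tool coordinates, whose origin is the TCP and whose axes are the flange's). Camera axes: x right, y down, z forward; pixel columns grow to the right and rows downward; lengths in m; the calibration is good to about 2 mm. A picture is of the moment at which its call begins: read the wrist's pose just before it. camera_model takes no time and is no camera call.
- job_done(): hands the job in, once; it reports no verdict.
Trained networks look in the newest picture that a camera, given by its name, has taken for a name from the list of things; names that differ only in an ending like _2 or _b are one class to them, and where a whole thing is asked for, a point or a joint stands for the part that bears it (a point fixed in the world has none). Each returns a list of dicts, best first, with "conf" (0 to 1); they miss things now and then, are a little off and sometimes report something else, mostly with a low value. They report only what shows in the picture. A call takes as long as a camera call. They do not tell look-alikes from the thing itself.
- masks_of(target, camera): "pixels" (420x560 bool, what is visible of it) and "at" ([column, row] in pixels, amid what is visible of it).
The state is a dict: "clock": time; "joint_pos": joint angles; "joint_vel": joint speeds; "tau": joint torques, N m; "eef_pos": TCP position; "tool_rot": TCP orientation; "ft_force": force on the tool from outside, world axes, zero at the start; "ft_torque": the same for the moment, N m; "grip_width": finger opening in m.
Only numpy, scipy, OpenCV 4.12 (cv2) and the standard library are available. Lean on these libraries where they do the work, as an engineer would, in place of code of your own. Each camera call takes 0.05 s, during which the arm holds its last target. There are 200 camera calls.

## Working session

There is one attempt and no reset: what is moved stays moved. The work goes in short steps, Python scripts to look and compute and a tool call to move; the robot and the scene stay as the last step left them, time stands still between calls to the robot, and variables do not carry over. Pictures are saved under pics/ and viewed, about 12 in all and at most 16, crops included, and the job is handed in when it is done.

Besides the shell and the picture viewer there is one more tool, called after "Call:" as a command line: name --argument value ..., lists and objects as JSON in quotes. jog_arm: Moves the arm, as the interface text tells. Its arguments: {"type":"object","properties":{"deltas":{"type":"array"}},"required":["deltas"]}

```bash
mkdir -p pics; ls
cat > h.py <<'E'
import numpy as np, cv2
from workcell import get_obs, camera, camera_model, job_done, masks_of
from scipy.spatial.transform import Rotation as R
def T_of(name, obs=None):
    m=camera_model(name)
    if 'pose' in m: return m,np.array(m['pose'])
    o=obs or get_obs(); T=np.eye(4); T[:3,:3]=R.from_quat(o['tool_rot']).as_matrix(); T[:3,3]=o['eef_pos']
    return m,T@np.array(m['T_tool_cam'])
def K(m):
    f=210/np.tan(np.radians(m['fovy'])/2); return f,m['cx'],m['cy'],m['k1']
def ray(m,T,uv):
    f,cx,cy,k=K(m); uv=np.atleast_2d(np.array(uv,float)); d=(uv-[cx,cy])/f; s=d.copy()
    for _ in range(20): s=d/(1+k*(s**2).sum(1,keepdims=True))
    v=np.c_[s,np.ones(len(s))]@T[:3,:3].T
    return T[:3,3],v
def onz(m,T,uv,z):
    o,v=ray(m,T,uv); return o+v*((z-o[2])/v[:,2:3])
def proj(m,T,P):
    f,cx,cy,k=K(m); q=(np.atleast_2d(P)-T[:3,3])@T[:3,:3]; s=q[:,:2]/q[:,2:3]
    return s*(1+k*(s**2).sum(1,keepdims=True))*f+[cx,cy]
def save(n,im,sc=1):
    im=cv2.resize(im,None,fx=sc,fy=sc,interpolation=cv2.INTER_CUBIC); cv2.imwrite(f'pics/{n}.png',im[:,:,::-1])
E
python3 - <<'E'
from h import *
a=camera('scene'); b=camera('side')
save('scene',a,1.4); save('side',b,1.4)
np.save('scene.npy',a);np.save('side.npy',b)
for c in('scene','side','wrist'):
    m=camera_model(c); print(c,{k:np.round(v,3).tolist() for k,v in m.items()})
for t in ['hub_1','stand_p','boat_top','riser','reagent','tissues','spanner']:
  for c in('scene','side'):
    m,T=T_of(c)
    print(t,c,[(round(d['conf'],2),np.round(d['at']).tolist(),np.round(onz(m,T,d['at'],.02)[0,:2],3).tolist()) for d in masks_of(t,c)])
print(get_obs()['clock'])
E
```

```text
pics
scene {'fovy': 52.973, 'cx': 283.81, 'cy': 206.764, 'k1': -0.085, 'pose': [[0.725, 0.538, -0.43, 1.108], [0.688, -0.557, 0.464, -0.527], [0.01, -0.633, -0.774, 0.995], [0.0, 0.0, 0.0, 1.0]]}
side {'fovy': 57.519, 'cx': 281.834, 'cy': 203.946, 'k1': 0.024, 'pose': [[-0.934, -0.213, 0.286, 0.315], [-0.356, 0.539, -0.763, 0.698], [0.008, -0.815, -0.58, 0.575], [0.0, 0.0, 0.0, 1.0]]}
wrist {'fovy': 62.474, 'cx': 280.062, 'cy': 209.946, 'k1': 0.01, 'T_tool_cam': [[-0.001, -0.965, -0.261, 0.067], [1.0, -0.001, 0.001, -0.0], [-0.001, -0.261, 0.965, -0.143], [0.0, 0.0, 0.0, 1.0]]}
hub_1 scene [(0.77, [215.0, 224.0], [0.468, -0.127]), (0.72, [182.0, 242.0], [0.447, -0.232]), (0.7, [148.0, 276.0], [0.471, -0.364]), (0.65, [274.0, 179.0], [0.466, 0.12]), (0.6, [244.0, 199.0], [0.459, -0.002]), (0.45, [216.0, 203.0], [0.408, -0.073])]
hub_1 side [(0.94, [366.0, 218.0], [0.38, -0.055]), (0.88, [313.0, 258.0], [0.458, 0.126]), (0.77, [343.0, 192.0], [0.458, -0.141]), (0.68, [351.0, 178.0], [0.454, -0.219]), (0.64, [327.0, 224.0], [0.461, 0.003]), (0.51, [356.0, 155.0], [0.468, -0.356])]
stand
[... 553 characters left out ...]
 340.0], [0.406, 0.315]), (0.43, [289.0, 173.0], [0.621, -0.18])]
riser scene [(0.93, [345.0, 180.0], [0.63, 0.275])]
riser side [(0.85, [201.0, 287.0], [0.634, 0.28]), (0.27, [314.0, 262.0], [0.453, 0.137])]
reagent scene [(0.7, [347.0, 231.0], [0.76, 0.118]), (0.57, [246.0, 200.0], [0.465, -0.003]), (0.47, [194.0, 314.0], [0.642, -0.347])]
reagent side [(0.62, [187.0, 215.0], [0.783, 0.093])]
tissues scene [(0.8, [282.0, 299.0], [0.771, -0.166]), (0.49, [215.0, 222.0], [0.462, -0.123])]
tissues side [(0.93, [239.0, 162.0], [0.78, -0.185])]
spanner scene [(0.5, [376.0, 157.0], [0.641, 0.426])]
spanner side [(0.67, [151.0, 380.0], [0.609, 0.468]), (0.42, [292.0, 173.0], [0.615, -0.184])]
0.8
```

View pics/scene.png

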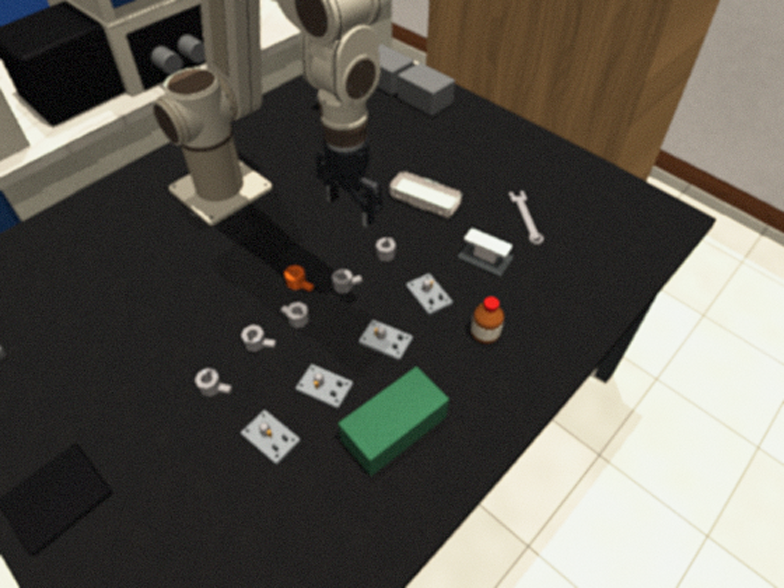

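View pics/side.png

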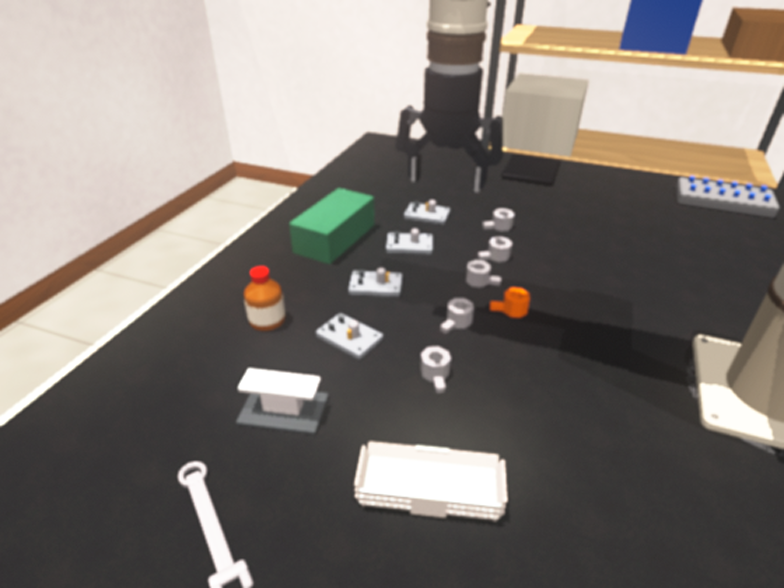

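The pictures show a three-high boat stack, the riser, four stands (keys in brass) and five white hubs, with an orange look-alike at scene px (295,277)/1.4, which I will leave alone. Next I'll estimate the boat and riser poses and write a move planner.

```bash
cat >> h.py <<'E'
def rect(mask,m,T,z):
    n,l,st,_=cv2.connectedComponentsWithStats(mask.astype(np.uint8)); k=1+np.argmax(st[1:,4])
    v,u=np.nonzero(l==k); P=onz(m,T,np.c_[u,v],z)[:,:2]
    (c,s,a)=cv2.minAreaRect((P*1000).astype(np.float32))
    if s[0]<s[1]: a+=90; s=s[::-1]
    return np.round(c,1),np.round(s,1),round((a+90)%180-90,1)
def yaw(o): 
    x=R.from_quat(o['tool_rot']).as_matrix(); return np.degrees(np.arctan2(x[1,0],x[0,0]))
def plan(xyz_mm,yw=None,grip=85,step=45,rot=8,start=None):
    """rows in tool axes (tool down: z=-world z), straight line + turn; start=(xyz mm,yaw)"""
    o=get_obs()
    M=R.from_quat(o['tool_rot']).as_matrix(); p=np.array(o['eef_pos'])*1000; y0=yaw(o)
    if start is not None: p,y0=np.array(start[0],float),start[1]; M=R.from_euler('z',y0,degrees=True).as_matrix()@np.diag([1,-1,-1])
    d=np.array(xyz_mm)-p; dy=0 if yw is None else (yw-y0+180)%360-180
    # level the tool in first row
    n=int(max(1,np.ceil(np.linalg.norm(d)/step),np.ceil(abs(dy)/rot)))
    rows=[]
    for i in range(n):
        Mi=R.from_euler('z',dy*i/n,degrees=True).as_matrix()@M
        s=Mi.T@(d/n); rows.append([round(x,1) for x in s]+[0,0,round(-dy/n,1),grip])
    print('from',np.round(p,1),round(y0,1),'n',n)
    for i in range(0,n,5): print(rows[i:i+5])
E
python3 - <<'E'
from h import *
o=get_obs(); print(yaw(o),o['eef_pos'],np.round(R.from_quat(o['tool_rot']).as_matrix(),3).tolist(),o['grip_width'])
for c in('scene','side'):
    m,T=T_of(c); camera(c)
    for t,z in(('boat_top',.04),('riser',.03),('tissues',.035),('reagent',.05)):
        r=masks_of(t,c)
        if r: print(c,t,r[0]['conf'],rect(r[0]['pixels'],m,T,z))
plan([420,310,250],None)
E
```

```text
89.99840833590537 [ 5.00012354e-01 -2.29910568e-05  2.31333906e-01] [[0.0, 1.0, 0.0], [1.0, -0.0, -0.0], [-0.0, 0.0, -1.0]] 0.08529075578703095
scene boat_top 0.64 (array([408.1, 317.5]), array([168.1,  73.9]), 15.6)
scene riser 0.72 (array([638.4, 268.2]), array([119.2, 112.8]), 18.2)
scene tissues 0.82 (array([ 774.4, -168.2]), array([205.1, 119.5]), 83.6)
scene reagent 0.74 (array([763.9, 109.6]), array([116. ,  60.3]), -61.8)
side boat_top 0.65 (array([406.6, 327. ]), array([171.7,  76.1]), 14.0)
side riser 0.19 (array([ 611.9, -175.2]), array([89.9, 87.2]), 21.6)
side tissues 0.78 (array([ 782.9, -185.2]), array([286.5, 163.9]), 82.9)
side reagent 0.66 (array([610.6,   4.2]), array([87.8, 80.1]), 20.4)
from [500.   -0.  231.3] 90.0 n 8
[[np.float64(38.8), np.float64(-10.0), np.float64(-2.3), 0, 0, 0.0, 85], [np.float64(38.8), np.float64(-10.0), np.float64(-2.3), 0, 0, 0.0, 85], [np.float64(38.8), np.float64(-10.0), np.float64(-2.3), 0, 0, 0.0, 85], [np.float64(38.8), np.float64(-10.0), np.float64(-2.3), 0, 0, 0.0, 85], [np.float64(38.8), np.float64(-10.0), np.float64(-2.3), 0, 0, 0.0, 85]]
[[np.float64(38.8), np.float64(-10.0), np.float64(-2.3), 0, 0, 0.0, 85], [np.float64(38.8), np.float64(-10.0), np.float64(-2.3), 0, 0, 0.0, 85], [np.float64(38.8), np.float64(-10.0), np.float64(-2.3), 0, 0, 0.0, 85]]
```

```bash
sed -i 's/\[round(x,1) for x in s\]/[float(round(x,1)) for x in s]/; s/round(-dy\/n,1)/float(round(-dy\/n,1))/' h.py
python3 - <<'E'
from h import *
plan([407,322,200],15)
E
```

```text
from [500.   -0.  231.3] 90.0 n 10
[[32.2, -9.3, 3.1, 0, 0, 7.5, 85], [30.7, -13.4, 3.1, 0, 0, 7.5, 85], [28.7, -17.3, 3.1, 0, 0, 7.5, 85], [26.2, -20.9, 3.1, 0, 0, 7.5, 85], [23.2, -24.2, 3.1, 0, 0, 7.5, 85]]
[[19.9, -27.0, 3.1, 0, 0, 7.5, 85], [16.2, -29.3, 3.1, 0, 0, 7.5, 85], [12.2, -31.2, 3.1, 0, 0, 7.5, 85], [8.0, -32.5, 3.1, 0, 0, 7.5, 85], [3.7, -33.3, 3.1, 0, 0, 7.5, 85]]
```

Call:
jog_arm --deltas '[[[32,-9,3,0,0,7.5,85],[31,-13,3,0,0,7.5,85],[29,-17,3,0,0,7.5,85],[26,-21,3,0,0,7.5,85],[23,-24,3,0,0,7.5,85]]]'

```text
clock: 1.8
eef_pos: [0.4573, 0.1625, 0.2162]
tool_rot: [0.905, 0.426, 0.001, 0.001]
ft_force: [0.2, 0.3, 0.6]
grip_width: 0.0851
```

Call:
jog_arm --deltas '[[[20,-27,3,0,0,7.5,85],[16,-29,3,0,0,7.5,85],[12,-31,3,0,0,7.5,85],[8,-32,3,0,0,7.5,85],[4,-33,3,0,0,7.5,85]]]'

```text
clock: 2.3
eef_pos: [0.4601, 0.226, 0.2032]
tool_rot: [0.979, 0.198, -0.014, -0.047]
ft_force: [0.8, -0.8, 0.7]
grip_width: 0.0847
```

Run:
```python
from h import *
o=get_obs(); im=camera('wrist'); m,T=T_of('wrist',o); save('w1',im)
print(o['eef_pos'],yaw(o),o['joint_pos'])
for t,z in(('boat_top',.04),('riser',.055)):
    for r in masks_of(t,'wrist'): print(t,r['conf'],r['at'],rect(r['pixels'],m,T,z))
```

```text
[0.46007686 0.22598159 0.20316955] 22.888514949671745 [ 0.398431    0.28489514 -0.01377905  1.2804411   0.09829123  3.14053866]
boat_top 0.57 [177.0, 188.2] (array([407.9, 325. ]), array([170.1,  71.4]), 14.6)
riser 0.87 [321.3, 17.4] (array([589.4, 265.9]), array([60.8, 33.8]), -75.7)
```

View pics/w1.png

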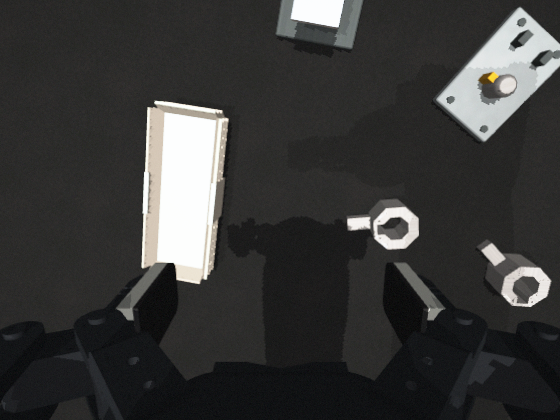

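```bash
cat >> h.py <<'E'
def plan(xyz_mm,yw=None,grip=85,step=45,rot=8.4,sym=False,start=None):
    """rows in tool axes, straight line + turn via allowed side; start=(xyz mm, unwrapped yaw) to chain"""
    o=get_obs(); q=np.degrees(o['joint_pos'])
    if start is None:
        p=np.array(o['eef_pos'])*1000; y0=q[0]-q[5]+180; M=R.from_quat(o['tool_rot'])
    else:
        p,y0=np.array(start[0],float),start[1]; M=R.from_euler('z',y0,degrees=True)*R.from_euler('x',180,degrees=True)
    xyz_mm=np.array(xyz_mm,float); d=xyz_mm-p
    if yw is None: y1=y0
    else:
        q1=np.degrees(np.arctan2(xyz_mm[1],xyz_mm[0]))
        c=[yw+k*(180 if sym else 360) for k in range(-4,5)]; c=[x for x in c if q1+3<x<q1+357]
        y1=min(c,key=lambda x:abs(x-y0))
    dn=lambda y:R.from_euler('z',y,degrees=True)*R.from_euler('x',180,degrees=True)
    n=int(max(1,np.ceil(np.linalg.norm(d)/step),np.ceil(abs(y1-y0)/rot))); rows=[]
    for i in range(n):
        nx=dn(y0+(y1-y0)*(i+1)/n)
        s=M.inv().apply(d/n); rv=np.degrees((M.inv()*nx).as_rotvec())
        rows.append([float(round(x,1)) for x in s]+[float(round(x,1)) for x in rv]+[grip]); M=nx
    print('from',np.round(p,1),round(float(y0),1),'to',xyz_mm,round(float(y1),1),'n',n)
    for i in range(0,n,5): print(rows[i:i+5])
    return (xyz_mm,y1)
E
python3 - <<'E'
from h import *
plan([408,325,170],14.6,sym=True)
E
```

```text
from [460.5 223.9 203.1] 22.7 to [408. 325. 170.] 194.6 n 21
[[-0.4, -5.2, 2.1, -5.6, 0.1, -8.2, 85], [0.3, -5.4, 1.6, -0.0, 0.0, -8.2, 85], [1.1, -5.3, 1.6, 0.0, 0.0, -8.2, 85], [1.8, -5.1, 1.6, -0.0, 0.0, -8.2, 85], [2.5, -4.8, 1.6, -0.0, 0.0, -8.2, 85]]
[[3.2, -4.4, 1.6, 0.0, 0.0, -8.2, 85], [3.8, -3.9, 1.6, 0.0, 0.0, -8.2, 85], [4.3, -3.3, 1.6, 0.0, 0.0, -8.2, 85], [4.7, -2.7, 1.6, 0.0, 0.0, -8.2, 85], [5.1, -1.9, 1.6, 0.0, 0.0, -8.2, 85]]
[[5.3, -1.2, 1.6, -0.0, 0.0, -8.2, 85], [5.4, -0.4, 1.6, 0.0, 0.0, -8.2, 85], [5.4, 0.3, 1.6, -0.0, 0.0, -8.2, 85], [5.3, 1.1, 1.6, 0.0, 0.0, -8.2, 85], [5.1, 1.8, 1.6, 0.0, 0.0, -8.2, 85]]
[[4.8, 2.6, 1.6, 0.0, 0.0, -8.2, 85], [4.4, 3.2, 1.6, 0.0, 0.0, -8.2, 85], [3.9, 3.8, 1.6, -0.0, 0.0, -8.2, 85], [3.3, 4.3, 1.6, 0.0, 0.0, -8.2, 85], [2.6, 4.7, 1.6, -0.0, 0.0, -8.2, 85]]
[[1.9, 5.1, 1.6, 0.0, 0.0, -8.2, 85]]
```

Call:
jog_arm --deltas '[[[0,-5,2,-5.6,0,-8.2,85],[0,0,0,0,0,-8.4,85],[0,0,0,0,0,-8.4,85],[0,0,0,0,0,-8.4,85],[0,0,0,0,0,-8.4,85]]]'

```text
clock: 2.95
eef_pos: [0.4572, 0.2304, 0.2023]
tool_rot: [0.846, 0.533, -0.0, -0.004]
ft_force: [-0.4, 1.0, -0.2]
grip_width: 0.0851
```

Call:
jog_arm --deltas '[[[0,0,0,0,0,-8.4,85],[0,0,0,0,0,-8.4,85],[0,0,0,0,0,-8.4,85],[0,0,0,0,0,-8.4,85],[0,0,0,0,0,-8.4,85]]]'

```text
clock: 3.45
eef_pos: [0.455, 0.2333, 0.2035]
tool_rot: [0.593, 0.805, 0.002, -0.003]
ft_force: [-0.5, 0.9, -0.0]
grip_width: 0.0848
```

Call:
jog_arm --deltas '[[[0,0,0,0,0,-8.4,85],[0,0,0,0,0,-8.4,85],[0,0,0,0,0,-8.4,85],[0,0,0,0,0,-8.4,85],[0,0,0,0,0,-8.4,85]]]'

```text
clock: 3.95
eef_pos: [0.4528, 0.236, 0.2047]
tool_rot: [0.256, 0.967, 0.003, -0.002]
ft_force: [0.1, 0.5, -0.0]
grip_width: 0.0852
```

Call:
jog_arm --deltas '[[[0,0,0,0,0,-8.4,85],[0,0,0,0,0,-8.4,85],[0,0,0,0,0,-8.4,85],[0,0,0,0,0,-8.4,85],[0,0,0,0,0,-5,85]]]'

```text
clock: 4.45
eef_pos: [0.4506, 0.2387, 0.206]
tool_rot: [-0.087, 0.996, 0.004, 0.001]
ft_force: [-1.2, 0.4, 0.1]
grip_width: 0.0849
```

Run:
```python
from h import *
o=get_obs(); im=camera('wrist'); m,T=T_of('wrist',o); save('w2',im)
print(o['eef_pos'],yaw(o),o['joint_pos'])
for t,z in(('boat_top',.04),('riser',.055)):
    for r in masks_of(t,'wrist'): print(t,r['conf'],r['at'],rect(r['pixels'],m,T,z))
plan([408,325,170],14.6,sym=True)
```

```text
[0.45059792 0.23871333 0.20596618] -169.98413755768965 [ 0.4835547   0.26945551 -0.02342483  1.27406763  0.00608957  0.30875031]
boat_top 0.63 [381.3, 150.7] (array([408.1, 325.5]), array([169.1,  69.8]), 14.4)
riser 0.84 [284.5, 329.9] (array([588.4, 268.7]), array([73.7, 60.2]), 11.6)
from [450.7 238.6 205.9] 189.6 to [408. 325. 170.] 194.6 n 3
[[9.2, 30.7, 12.2, 0.4, 0.1, -1.7, 85], [8.3, 31.0, 12.0, 0.0, 0.0, -1.7, 85], [7.4, 31.3, 12.0, 0.0, 0.0, -1.7, 85]]
```

Call:
jog_arm --deltas '[[[9,31,12,0.4,0,-1.7,85],[8,31,12,0,0,-1.7,85],[7,31,12,0,0,-1.5,85],[0,0,45,0,0,0,85],[0,0,45,0,0,0,85]]]'

```text
clock: 5.1
eef_pos: [0.4142, 0.3339, 0.0852]
tool_rot: [-0.123, 0.992, 0.005, 0.01]
ft_force: [1.6, -0.1, -1.3]
grip_width: 0.0849
```

Run:
```python
from h import *
plan([408,325.4,26],14.5,sym=True)
```

```text
from [414.2 333.9  85.2] 194.1 to [408.  325.4  26. ] 194.5 n 2
[[4.7, -3.6, 29.5, 0.4, 1.2, -0.2, 85], [4.0, -3.4, 29.6, 0.0, 0.0, -0.2, 85]]
```

Call:
jog_arm --deltas '[[[5,-3.5,10,0.4,1.2,-0.4,85],[4,-3.5,10,0,0,0,85],[0,0,0,0,0,0,85]]]'

```text
clock: 5.4
eef_pos: [0.4023, 0.3222, 0.06]
tool_rot: [-0.126, 0.992, -0.004, -0.006]
ft_force: [0.4, 0.3, -0.7]
grip_width: 0.0852
```

Run:
```python
from h import *
plan([408,325.4,26],14.5,sym=True)
```

```text
from [402.3 322.2  60. ] 194.4 to [408.  325.4  26. ] 194.5 n 1
[[-6.8, 1.9, 33.9, -0.3, -0.7, -0.1, 85]]
```

Call:
jog_arm --deltas '[[[-3,1,8,-0.2,-0.4,0,85],[-3,1,8,-0.1,-0.2,0,85],[0,0,8,0,0,0,85],[0,0,4,0,0,0,85],[0,0,0,0,0,0,85]]]'

```text
clock: 5.9
eef_pos: [0.4119, 0.3281, 0.0347]
tool_rot: [-0.124, 0.992, 0.002, 0.003]
ft_force: [0.4, -0.8, -0.6]
grip_width: 0.085
```

Run:
```python
from h import *
plan([408,325.4,26],14.5,sym=True)
im=camera('side'); save('s2',im[270:420,220:420],4)
```

```text
from [411.9 328.1  34.7] 194.3 to [408.  325.4  26. ] 194.5 n 1
[[4.5, -1.7, 8.7, 0.2, 0.4, -0.2, 85]]
```

View pics/s2.png

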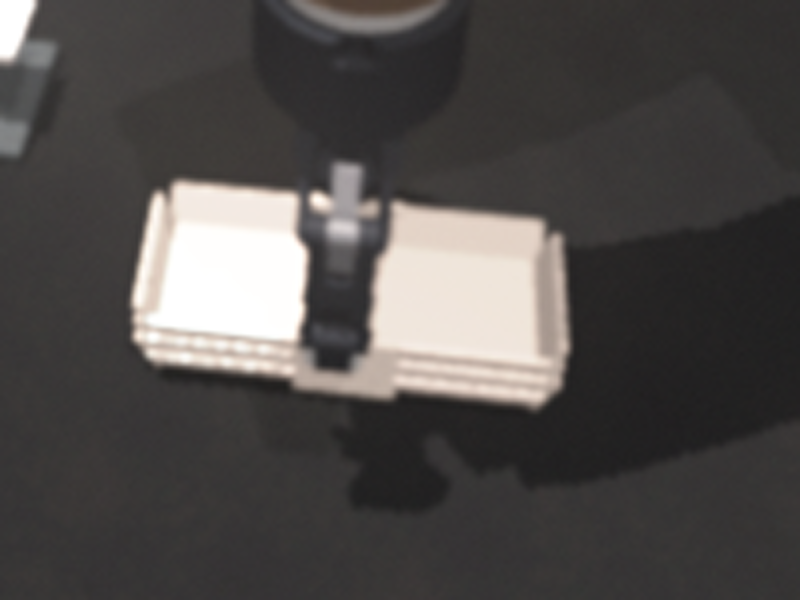

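Call:
jog_arm --deltas '[[[3,-1.5,5,0.2,0.3,0,85],[0,0,4,0,0,0,85],[0,0,0,0,0,0,85],[0,0,0,0,0,0,85]]]'

```text
clock: 6.35
eef_pos: [0.4094, 0.326, 0.0257]
tool_rot: [-0.124, 0.992, 0.0, 0.001]
ft_force: [-0.2, -0.5, 1.1]
grip_width: 0.0848
```

Run:
```python
from h import *
plan([408,325.4,24],14.5,sym=True)
```

```text
from [409.4 326.   25.7] 194.3 to [408.  325.4  24. ] 194.5 n 1
[[1.5, -0.2, 1.7, -0.0, 0.1, -0.2, 85]]
```

Call:
jog_arm --deltas '[[[1,0,2,0,0,0,85],[0,0,0,0,0,0,50],[0,0,0,0,0,0,50],[0,0,0,0,0,0,50],[0,0,0,0,0,0,50]]]'

```text
clock: 6.85
eef_pos: [0.4087, 0.326, 0.0247]
tool_rot: [-0.124, 0.992, 0.0, 0.001]
ft_force: [0.1, 0.2, -1.7]
grip_width: 0.0664
```

Call:
jog_arm --deltas '[[[0,0,0,0,0,0,50],[0,0,0,0,0,0,50],[0,0,-3,0,0,0,50],[0,0,-4,0,0,0,50],[0,0,0,0,0,0,50]]]'

```text
clock: 7.35
eef_pos: [0.4084, 0.3258, 0.0316]
tool_rot: [-0.124, 0.992, 0.0, 0.001]
ft_force: [-0.2, 0.3, 0.3]
grip_width: 0.0661
```

Run:
```python
from h import *
im=camera('side'); save('s3',im[270:420,220:420],4)
o=get_obs(); im=camera('wrist'); m,T=T_of('wrist',o)
for t,z in(('boat_top',.05),):
    for r in masks_of(t,'wrist'): print(t,r['conf'],r['at'],rect(r['pixels'],m,T,z))
```

```text
boat_top 0.63 [281.3, 202.7] (array([386.1, 320.5]), array([124.6,  67.1]), 14.2)
```

View pics/s3.png

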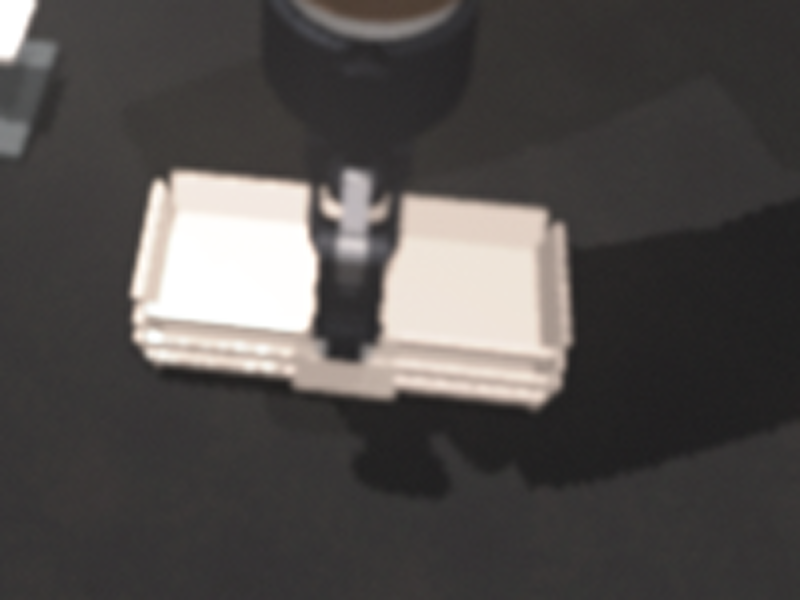

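Call:
jog_arm --deltas '[[[0,0,-12,0,0,0,50],[0,0,-20,0,0,0,50],[0,0,-25,0,0,0,50],[0,0,-25,0,0,0,50],[0,0,-15,0,0,0,50]]]'

```text
clock: 8.0
eef_pos: [0.4058, 0.3239, 0.1311]
tool_rot: [-0.124, 0.992, -0.002, -0.003]
ft_force: [-1.3, -0.5, -0.4]
grip_width: 0.0661
```

Run:
```python
from h import *
for c,box in(('scene',(300,150,390,205)),('side',(160,255,240,320))):
    a=np.load(c+'.npy'); m,T=T_of(c)
    g=a.min(2).astype(int); u0,v0,u1,v1=box
    for th in(170,200,220):
        k=np.zeros(g.shape,bool); k[v0:v1,u0:u1]=g[v0:v1,u0:u1]>th
        for z in (.053,.057): print(c,th,z,k.sum(),rect(k,m,T,z))
```

```text
scene 170 0.053 384 (array([634.1, 277.6]), array([100.4,  38.7]), 12.3)
scene 170 0.057 384 (array([636.1, 274.2]), array([100. ,  38.6]), 12.3)
scene 200 0.053 260 (array([634.2, 278.1]), array([98.2, 35.3]), 12.2)
scene 200 0.057 260 (array([636.2, 274.7]), array([97.8, 35.2]), 12.2)
scene 220 0.053 229 (array([634.6, 277.6]), array([96.1, 32.3]), 12.7)
scene 220 0.057 229 (array([636.6, 274.1]), array([95.7, 32.1]), 12.7)
side 170 0.053 983 (array([635.4, 279.4]), array([104.4,  50.4]), 12.0)
side 170 0.057 983 (array([633. , 282.6]), array([103.6,  50. ]), 12.0)
side 200 0.053 884 (array([636.4, 275.6]), array([103.4,  40.9]), 11.9)
side 200 0.057 884 (array([634. , 278.8]), array([102.6,  40.6]), 11.9)
side 220 0.053 847 (array([636.4, 275.4]), array([102.4,  39.7]), 12.0)
side 220 0.057 847 (array([634. , 278.6]), array([101.6,  39.4]), 12.0)
```

Run:
```python
from h import *
plan([635,276.6,110],12.2,grip=50,step=32,sym=True)
```

```text
from [405.8 323.9 131.1] 194.3 to [635.  276.6 110. ] 192.2 n 8
[[-26.3, -12.8, 2.5, -0.2, -0.3, 0.3, 50], [-26.4, -12.7, 2.6, -0.0, -0.0, 0.3, 50], [-26.4, -12.6, 2.6, 0.0, -0.0, 0.3, 50], [-26.5, -12.4, 2.6, 0.0, -0.0, 0.3, 50], [-26.5, -12.3, 2.6, 0.0, -0.0, 0.3, 50]]
[[-26.6, -12.2, 2.6, 0.0, -0.0, 0.3, 50], [-26.6, -12.1, 2.6, -0.0, -0.0, 0.3, 50], [-26.7, -11.9, 2.6, 0.0, -0.0, 0.3, 50]]
```

Call:
jog_arm --deltas '[[[-26,-12.5,2.5,-0.2,-0.3,0.3,50],[-26,-12.5,2.5,0,0,0.3,50],[-26,-12.5,2.5,0,0,0.3,50],[-26,-12.5,2.5,0,0,0.3,50],[-26,-12,2.5,0,0,0.3,50]]]'

```text
clock: 8.5
eef_pos: [0.5504, 0.2971, 0.1289]
tool_rot: [-0.114, 0.993, 0.003, 0.004]
ft_force: [0.1, 0.4, 0.1]
grip_width: 0.0662
```

Call:
jog_arm --deltas '[[[-26,-12,2.5,0,0,0.3,50],[-24,-12,2.5,0,0,0.3,50],[-15,-7,2.5,0,0,0,50],[-7,-3,0,0,0,0,50],[0,0,0,0,0,0,50]]]'

```text
clock: 9.0
eef_pos: [0.6344, 0.2771, 0.1244]
tool_rot: [-0.107, 0.994, 0.003, 0.006]
ft_force: [-0.4, 0.5, -0.2]
grip_width: 0.0661
```

Run:
```python
from h import *
plan([635,276.6,63],12.2,grip=50,step=20,sym=True)
```

```text
from [634.4 277.1 124.4] 192.3 to [635.  276.6  63. ] 192.2 n 4
[[0.1, -0.2, 15.3, 0.3, 0.7, 0.0, 50], [-0.1, -0.2, 15.3, -0.0, -0.0, 0.0, 50], [-0.1, -0.2, 15.3, -0.0, -0.0, 0.0, 50], [-0.1, -0.2, 15.3, -0.0, -0.0, 0.0, 50]]
```

Call:
jog_arm --deltas '[[[0,0,16,0.3,0.6,0,50],[0,0,16,0,0,0,50],[0,0,15,0,0,0,50],[0,0,9,0,0,0,50],[0,0,0,0,0,0,50]]]'

```text
clock: 9.5
eef_pos: [0.6297, 0.2792, 0.065]
tool_rot: [-0.109, 0.994, -0.0, -0.002]
ft_force: [-0.6, 0.2, -0.9]
grip_width: 0.0662
```

Run:
```python
from h import *
plan([635,276.6,57.7],12.2,grip=50,step=20,sym=True)
```

```text
from [629.7 279.2  65. ] 192.5 to [635.  276.6  57.7] 192.2 n 1
[[-4.6, -3.7, 7.3, -0.0, -0.2, 0.3, 50]]
```

Call:
jog_arm --deltas '[[[-3,-2.5,0,0,-0.2,0.3,50],[-1,-0.5,2,0,0,0,50],[0,0,2,0,0,0,50],[0,0,1,0,0,0,50],[0,0,0,0,0,0,50]]]'

```text
clock: 10.0
eef_pos: [0.6349, 0.2781, 0.0618]
tool_rot: [-0.107, 0.994, 0.0, 0.001]
ft_force: [0.2, -0.2, 0.3]
grip_width: 0.0659
```

Run:
```python
from h import *
plan([635,276.6,57.7],12.2,grip=50,step=20,sym=True)
```

```text
from [634.9 278.1  61.8] 192.2 to [635.  276.6  57.7] 192.2 n 1
[[0.2, -1.5, 4.1, 0.0, 0.2, 0.0, 50]]
```

Call:
jog_arm --deltas '[[[0,-1,2,0,0.2,0,50],[0,0,2,0,0,0,50],[0,0,1,0,0,0,50],[0,0,0,0,0,0,50]]]'

```text
clock: 10.4
eef_pos: [0.6357, 0.2772, 0.0575]
tool_rot: [-0.106, 0.994, 0.0, 0.0]
ft_force: [-0.4, 0.1, -0.4]
grip_width: 0.066
```

Call:
jog_arm --deltas '[[[0,0,1,0,0,0,50],[0,0,0,0,0,0,50]]]'

```text
clock: 10.6
eef_pos: [0.6359, 0.2772, 0.0578]
tool_rot: [-0.106, 0.994, 0.001, 0.001]
ft_force: [0.3, -0.1, -0.5]
grip_width: 0.0661
```

Call:
jog_arm --deltas '[[[0,0,0.5,0,0,0,70],[0,0,0,0,0,0,75],[0,0,0,0,0,0,85],[0,0,0,0,0,0,85],[0,0,0,0,0,0,85]]]'

```text
clock: 11.1
eef_pos: [0.6362, 0.2774, 0.0569]
tool_rot: [-0.106, 0.994, 0.001, 0.001]
ft_force: [0.6, 0.0, 0.9]
grip_width: 0.085
```

Call:
jog_arm --deltas '[[[0,0,-10,0,0,0,85],[0,0,-25,0,0,0,85],[0,0,-40,0,0,0,85],[0,0,-40,0,0,0,85],[0,0,-40,0,0,0,85]]]'

```text
clock: 11.6
eef_pos: [0.6317, 0.2753, 0.2098]
tool_rot: [-0.106, 0.994, -0.002, -0.007]
ft_force: [0.7, 0.5, -0.5]
grip_width: 0.0848
```

Run:
```python
from h import *
o=get_obs(); im=camera('wrist'); m,T=T_of('wrist',o)
for t,z in(('boat_top',.073),('riser',.055)):
    for r in masks_of(t,'wrist'): print(t,r['conf'],r['at'],rect(r['pixels'],m,T,z))
a=camera('scene'); b=camera('side')
save('c4',np.vstack([cv2.resize(im[100:400,60:500],(440,300)),np.hstack([cv2.resize(a[120:210,290:420],None,fx=1.7,fy=1.7),cv2.resize(b[250:360,150:260],(219,153))])]),1.3)
plan([545,-80,330],90,step=45)
```

```text
boat_top 0.89 [281.5, 194.7] (array([635.3, 277.7]), array([169. ,  69.2]), 12.3)
riser 0.61 [0.1, 155.5] (array([646.5,  36.3]), array([13.8,  3.3]), 0.7)
from [632.2 275.5 208.5] 192.2 to [545. -80. 330.] 90.0 n 13
[[12.5, -25.3, -9.1, -0.2, -0.8, 7.9, 85], [8.8, -26.8, -9.3, 0.0, -0.0, 7.9, 85], [5.0, -27.7, -9.3, -0.0, -0.0, 7.9, 85], [1.2, -28.1, -9.3, 0.0, -0.0, 7.9, 85], [-2.7, -28.0, -9.3, 0.0, -0.0, 7.9, 85]]
[[-6.5, -27.4, -9.3, -0.0, -0.0, 7.9, 85], [-10.2, -26.3, -9.3, 0.0, -0.0, 7.9, 85], [-13.7, -24.6, -9.3, -0.0, -0.0, 7.9, 85], [-16.9, -22.5, -9.3, 0.0, -0.0, 7.9, 85], [-19.8, -20.0, -9.3, 0.0, -0.0, 7.9, 85]]
[[-22.4, -17.1, -9.3, 0.0, -0.0, 7.9, 85], [-24.5, -13.9, -9.3, 0.0, -0.0, 7.9, 85], [-26.2, -10.4, -9.3, -0.0, -0.0, 7.9, 85]]
```

View pics/c4.png

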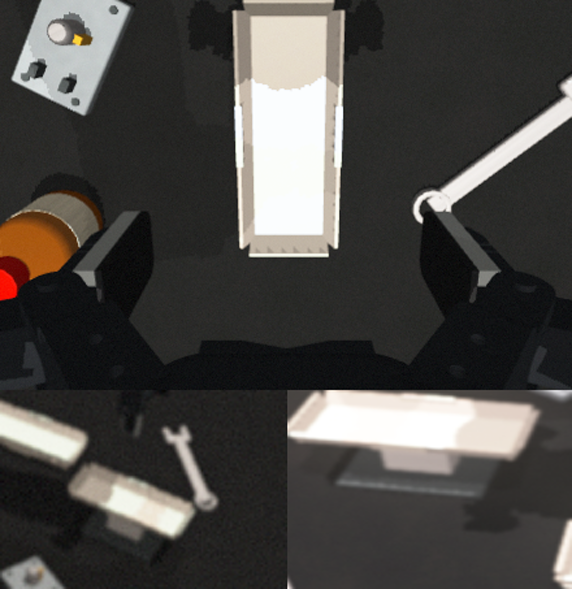

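Call:
jog_arm --deltas '[[[12,-25,-9,0,-0.8,8,85],[9,-26.5,-9,0,0,8,85],[5,-27.5,-9,0,0,8,85],[1,-28,-9,0,0,8,85],[-3,-28,-9,0,0,8,85]]]'

```text
clock: 12.35
eef_pos: [0.5908, 0.1386, 0.2416]
tool_rot: [0.25, 0.968, -0.007, -0.009]
ft_force: [0.4, -0.5, -0.7]
grip_width: 0.085
```

Call:
jog_arm --deltas '[[[-6.5,-27.5,-9,0,0,8,85],[-10,-26,-9,0,0,8,85],[-14,-24.5,-9,0,0,8,85],[-17,-22.5,-9,0,0,8,85],[-20,-20,-9,0,0,8,85]]]'

```text
clock: 12.85
eef_pos: [0.5449, -0.0019, 0.2808]
tool_rot: [0.578, 0.816, -0.017, -0.014]
ft_force: [0.8, -0.0, 0.9]
grip_width: 0.0851
```

Call:
jog_arm --deltas '[[[-10,-8,-9,0,0,8,85],[0,0,-9,0,0,8,85],[0,0,-9,0,0,6,85],[0,0,0,0,0,0,85],[0,0,0,0,0,0,85]]]'

```text
clock: 13.35
eef_pos: [0.5366, -0.0189, 0.3022]
tool_rot: [0.73, 0.682, -0.026, -0.015]
ft_force: [-0.7, -1.5, 0.2]
grip_width: 0.0852
```

Run:
```python
from h import *
o=get_obs(); im=camera('wrist'); m,T=T_of('wrist',o); save('w5',im,1.4); np.save('w5.npy',im); np.save('w5T.npy',T)
print(o['eef_pos'],yaw(o))
for t,z in(('hub_1',.032),('stand_p',.012)):
    for r in masks_of(t,'wrist'): print(t,round(r['conf'],2),r['at'],rect(r['pixels'],m,T,z))
plan([545,-150,330],90,step=40)
```

```text
[ 0.53656104 -0.0189183   0.30216749] 86.1476374388247
hub_1 0.82 [238.7, 319.0] (array([ 449.7, -213.6]), array([80.1, 44.7]), 62.3)
hub_1 0.82 [177.7, 206.9] (array([391.4, -56.6]), array([73.7, 41.5]), 35.9)
hub_1 0.78 [214.4, 40.5] (array([465.3, 133.1]), array([52.9, 45.4]), 84.4)
hub_1 0.65 [235.6, 155.3] (array([470.6,   4.7]), array([64.5, 43.3]), 40.4)
hub_1 0.63 [240.9, 252.2] (array([ 459.3, -119.9]), array([53.5, 51.5]), -34.5)
stand_p 0.97 [354.4, 50.0] (array([614.8, 106.6]), array([92.1, 59.9]), -15.8)
stand_p 0.79 [370.3, 183.4] (array([631.2, -41.5]), array([91.7, 61.2]), 16.9)
stand_p 0.76 [357.9, 293.5] (array([ 619.2, -199.1]), array([89.5, 66.6]), 17.7)
stand_p 0.65 [368.4, 366.0] (array([ 623.5, -321.9]), array([82.2, 39.5]), 4.4)
stand_p 0.3 [234.9, 317.9] (array([ 444.1, -228. ]), array([80.2, 46.3]), 63.0)
from [536.7 -18.7 302.5] 86.1 to [ 545. -150.  330.] 90.0 n 4
[[-32.7, 3.9, -6.6, -3.3, 0.9, -1.0, 85], [-32.7, 3.8, -6.9, 0.0, 0.0, -1.0, 85], [-32.7, 3.2, -6.9, 0.0, 0.0, -1.0, 85], [-32.8, 2.6, -6.9, 0.0, 0.0, -1.0, 85]]
```

Call:
jog_arm --deltas '[[[-33,4,-6.5,-3.3,0.9,-1,85],[-33,4,-7,0,0,-1,85],[-33,3,-7,0,0,-1,85],[-33,2.5,-7,0,0,-1,85],[0,0,0,0,0,0,85]]]'

```text
clock: 14.0
eef_pos: [0.5452, -0.1522, 0.3269]
tool_rot: [0.701, 0.713, -0.001, -0.002]
ft_force: [0.0, 0.0, -0.6]
grip_width: 0.0852
```

Run:
```python
from h import *
o=get_obs(); im=camera('wrist'); m,T=T_of('wrist',o); np.save('w6.npy',im); np.save('w6T.npy',T)
print(o['eef_pos'],yaw(o))
for t,z in(('hub_1',.032),('stand_p',.012)):
    for r in masks_of(t,'wrist'): print(t,round(r['conf'],2),r['at'],rect(r['pixels'],m,T,z))
# orthorectified mosaic at z=.03, 1.2 px/mm ; x right 360..700, y up -400..160
def ortho(im,T,x0,x1,y0,y1,s,z):
    xs,ys=np.meshgrid(np.arange(x0,x1,1/s),np.arange(y1,y0,-1/s))
    uv=proj(m,T,np.c_[xs.ravel()/1e3,ys.ravel()/1e3,np.full(xs.size,z)]).reshape(*xs.shape,2).astype(np.float32)
    return cv2.remap(im,uv[...,0],uv[...,1],cv2.INTER_CUBIC)
a=ortho(np.load('w5.npy'),np.load('w5T.npy'),360,680,-130,170,2,.032)
b=ortho(im,T,360,680,-400,-100,2,.032)
print(a.shape); save('mos',np.vstack([a[:300,:],]).repeat(1,0)); 
j=np.hstack([a,b]); save('mos',j,800/j.shape[1])
```

```text
[ 0.54517456 -0.1522144   0.32688229] 90.97894596560305
hub_1 0.96 [212.8, 150.7] (array([ 458.3, -131.1]), array([59.6, 43.8]), 35.2)
hub_1 0.82 [152.5, 97.6] (array([392.2, -68.4]), array([67.3, 41.6]), -11.3)
hub_1 0.77 [209.2, 221.7] (array([ 454.3, -220.9]), array([70.3, 41.1]), 31.9)
hub_1 0.73 [216.9, 40.4] (array([463.1,   1.8]), array([58.7, 46.1]), -89.3)
hub_1 0.56 [219.5, 304.9] (array([ 467.9, -338.6]), array([78.1, 45.3]), 59.4)
stand_p 0.86 [346.9, 86.4] (array([631.1, -42.9]), array([93. , 61.4]), 16.7)
stand_p 0.85 [336.3, 204.9] (array([ 621.2, -199.4]), array([91.9, 62.5]), 17.3)
stand_p 0.58 [336.4, 294.4] (array([ 629.2, -337.8]), array([91.6, 66.9]), 3.9)
stand_p 0.22 [220.5, 303.0] (array([ 464.7, -350.9]), array([79. , 45.8]), 61.4)
(600, 640, 3)
```

View pics/mos.png

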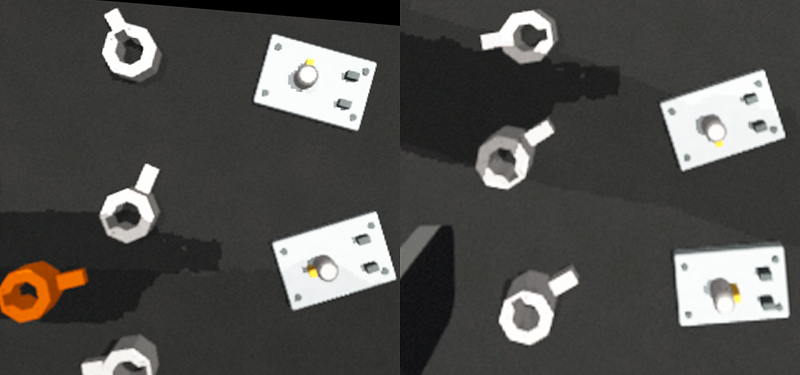

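```bash
cat >> h.py <<'E'
def ortho(im,m,T,x0,x1,y0,y1,s,z):
    xs,ys=np.meshgrid(np.arange(x0,x1,1/s),np.arange(y1,y0,-1/s))
    uv=proj(m,T,np.c_[xs.ravel()/1e3,ys.ravel()/1e3,np.full(xs.size,z)]).reshape(*xs.shape,2).astype(np.float32)
    return cv2.remap(im,uv[...,0],uv[...,1],cv2.INTER_CUBIC)
E
python3 - <<'E'
from h import *
m=camera_model('wrist'); P=[]
for n,x,y in(('w5',464,130),('w5',462,-2),('w6',462,-2),('w6',462,-128),('w6',442,-228),('w6',460,-354)):
    a=ortho(np.load(n+'.npy'),m,np.load(n+'T.npy'),x-45,x+45,y-45,y+45,2.9,.032)[:261,:261]
    a=np.clip(((a/255.)**.6)*255,0,255).astype(np.uint8); P.append(a)
j=np.vstack([np.hstack(P[:3]),np.hstack(P[3:])]); print(j.shape); save('zoom',j)
E
```

```text
(522, 783, 3)
```

View pics/zoom.png

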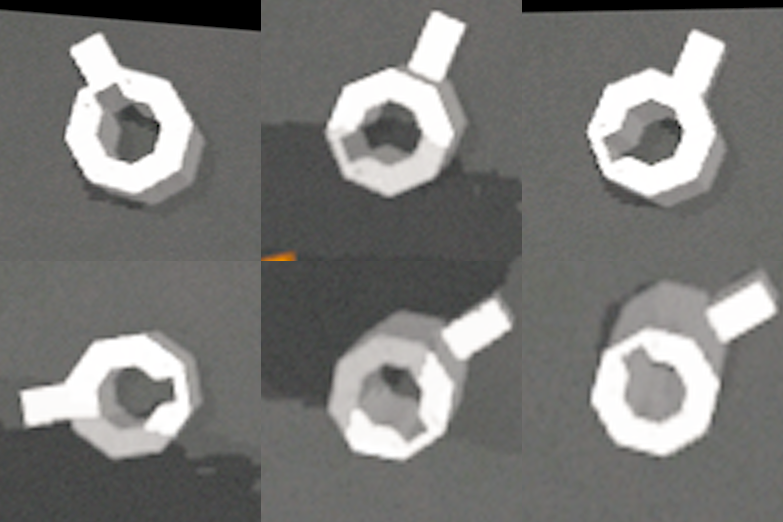

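Identification, from the crop: (464,130) has its notch on the arm's side, so it is hub_3. (462,-2) has its notch about 140° from the arm: hub_5. (462,-128) is opposite: hub_2. (442,-228) is at -90°: hub_4. (460,-354) is at +90°: hub_1. For the stands, the key faces +y at (606,109), so that is stand_q. (621,-44) has it at -x: stand_r. (611,-202) has it at -y: stand_s. (620,-336) has it at +x: stand_p. All four stands are present, so hub_5 goes in the boat.

```bash
cat >> h.py <<'E'
from scipy.optimize import minimize
def _fill(img,m,T,pts):
    h=cv2.convexHull(np.round(proj(m,T,pts)*8).astype(np.int32)); cv2.fillConvexPoly(img,h,1,shift=3)
def place(loc,x,y,yw,z):
    c,s=np.cos(np.radians(yw)),np.sin(np.radians(yw)); L=np.array(loc,float)
    return np.c_[x+c*L[:,0]-s*L[:,1],y+s*L[:,0]+c*L[:,1],z+L[:,2]]/1e3
a8=np.radians(22.5+45*np.arange(8)); r8=20/np.cos(np.radians(22.5))
OCT=[[r8*np.cos(t),r8*np.sin(t),z] for t in a8 for z in(0,32)]
ARM=[[x,y,z] for x in(15,42) for y in(-6,6) for z in(0,10)]
def plate(c): return [[x,y,z] for x in(c-46,c+46) for y in(-30,30) for z in(0,12)]
def sil(kind,m,T,p,z=0,c=0):
    g=np.zeros((420,560),np.uint8)
    for L in ([OCT,ARM] if kind=='hub' else [plate(c)]): _fill(g,m,T,place(L,*p,z))
    return g.astype(bool)
def fit(kind,mask,m,T,p0,z=0,c=0,free=None):
    mk=mask.astype(np.float32); mk=cv2.GaussianBlur(mk,(0,0),1)
    def cost(p):
        s=cv2.GaussianBlur(sil(kind,m,T,p[:3],z if free is None else p[3],c).astype(np.float32),(0,0),1)
        return ((s-mk)**2).sum()/mk.sum()
    p0=list(p0)+([] if free is None else [z]); best=None
    for sc in(1,.4):
        S=np.vstack([p0]+[np.array(p0)+sc*np.eye(len(p0))[i]*[6,6,10,6][i] for i in range(len(p0))])
        r=minimize(cost,p0,method='Nelder-Mead',options=dict(initial_simplex=S,xatol=.05,fatol=1e-5)); p0=r.x
    return np.round(r.x,2),round(float(r.fun),4)
def look(kind,p0,z=0,c=0,name='wrist',show=None,gate=60):
    o=get_obs(); im=camera(name); m,T=T_of(name,o)
    out=None
    for r in masks_of('hub_1' if kind=='hub' else 'stand_p',name):
        g=onz(m,T,r['at'],.02)[0]*1e3
        if np.hypot(g[0]-p0[0],g[1]-p0[1])<gate:
            out=fit(kind,r['pixels'],m,T,p0,z,c); print(kind,round(r['conf'],2),'fit',out); break
    if show: np.save(show+'.npy',im); np.save(show+'T.npy',T)
    return im,m,T,out
E
python3 - <<'E'
from h import *
plan([442,-228,152],35)
E
```

```text
from [ 544.8 -148.4  326.2] 91.2 to [ 442. -228.  152.] 35.0 n 7
[[-11.2, -14.8, 24.9, -0.3, -0.2, 8.0, 85], [-13.0, -13.2, 24.9, 0.0, -0.0, 8.0, 85], [-14.8, -11.3, 24.9, 0.0, -0.0, 8.0, 85], [-16.2, -9.1, 24.9, 0.0, -0.0, 8.0, 85], [-17.3, -6.8, 24.9, 0.0, -0.0, 8.0, 85]]
[[-18.1, -4.3, 24.9, 0.0, -0.0, 8.0, 85], [-18.5, -1.7, 24.9, 0.0, -0.0, 8.0, 85]]
```

Call:
jog_arm --deltas '[[[-11,-15,25,-0.3,-0.2,8,85],[-13,-13,25,0,0,8,85],[-15,-11,25,0,0,8,85],[-16,-9,25,0,0,8,85],[-17,-7,25,0,0,8,85]]]'

```text
clock: 14.65
eef_pos: [0.4738, -0.198, 0.1992]
tool_rot: [0.904, 0.427, 0.003, 0.002]
ft_force: [0.1, -0.1, -0.8]
grip_width: 0.0852
```

Call:
jog_arm --deltas '[[[-18,-4,25,0,0,8,85],[-16,-2,20,0,0,8,85],[0,0,0,0,0,0,85],[0,0,0,0,0,0,85]]]'

```text
clock: 15.05
eef_pos: [0.4413, -0.2128, 0.1484]
tool_rot: [0.955, 0.296, 0.001, -0.002]
ft_force: [0.9, -0.0, -0.4]
grip_width: 0.0853
```

Run:
```python
from h import *
im,m,T,out=look('hub',[442,-228,35],show='k4')
p=out[0]; g=sil('hub',m,T,p)
c=cv2.findContours(g.astype(np.uint8),0,2)[0]; v=im.copy(); cv2.drawContours(v,c,-1,(255,0,0),1)
q=proj(m,T,place([[0,0,32]],*p,0))[0]; cv2.circle(v,tuple(np.int32(q)),2,(0,255,0),-1)
u,w=np.int32(q); save('k4',v[w-80:w+80,u-100:u+100],4)
plan([p[0],p[1],100],p[2])
```

```text
hub 0.59 fit (array([ 441.5 , -229.86,   32.91]), 0.096)
from [ 442.  -213.1  149. ] 34.4 to [ 441.5  -229.86  100.  ] 32.9 n 2
[[-5.0, 6.9, 24.4, -0.2, -0.2, 0.7, 85], [-4.9, 6.9, 24.5, 0.0, -0.0, 0.7, 85]]
```

View pics/k4.png

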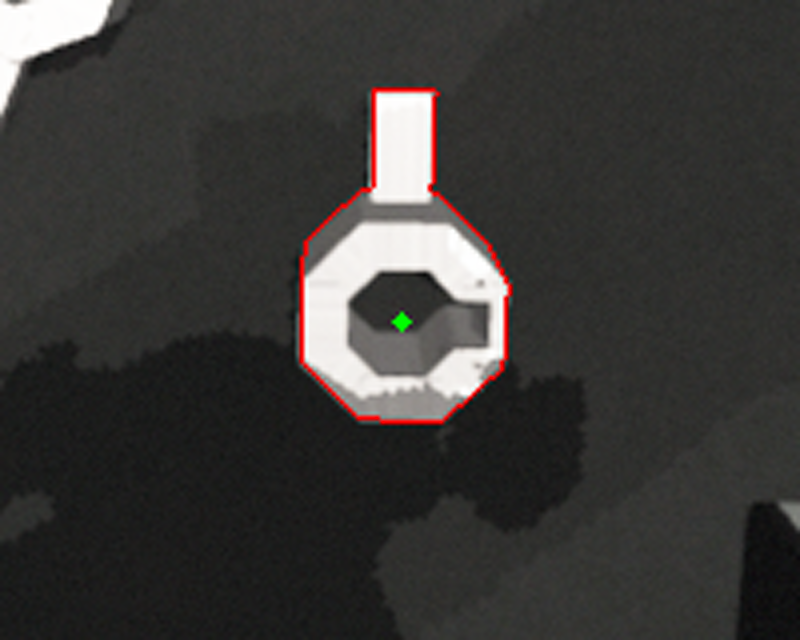

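Call:
jog_arm --deltas '[[[-5,7,20,-0.2,-0.2,0.7,85],[-4,5.5,20,0,0,0.7,85],[0,0,10,0,0,0,85],[0,0,0,0,0,0,85],[0,0,0,0,0,0,85]]]'

```text
clock: 15.65
eef_pos: [0.4503, -0.2281, 0.1043]
tool_rot: [0.957, 0.29, 0.005, 0.005]
ft_force: [-0.3, -0.1, 0.6]
grip_width: 0.0849
```

Run:
```python
from h import *
plan([441.5,-229.9,45],32.9,step=20)
```

```text
from [ 450.3 -228.1  104.3] 33.7 to [ 441.5 -229.9   45. ] 32.9 n 3
[[-2.9, -1.4, 19.7, 0.7, -0.4, 0.3, 85], [-2.8, -1.1, 19.8, 0.0, -0.0, 0.3, 85], [-2.8, -1.1, 19.8, 0.0, -0.0, 0.3, 85]]
```

Call:
jog_arm --deltas '[[[-3,-1.5,15,0.7,-0.4,0.4,85],[-3,-1,15,0,0,0.4,85],[-2,-1,15,0,0,0,85],[0,0,8,0,0,0,85],[0,0,0,0,0,0,85]]]'

```text
clock: 16.15
eef_pos: [0.4444, -0.23, 0.0509]
tool_rot: [0.959, 0.284, 0.002, 0.001]
ft_force: [-0.2, 0.1, 0.8]
grip_width: 0.0846
```

Run:
```python
from h import *
plan([441.5,-229.9,8],32.9,step=10)
```

```text
from [ 444.4 -230.    50.9] 33.0 to [ 441.5 -229.9    8. ] 32.9 n 5
[[-0.5, -0.4, 8.6, 0.2, -0.2, 0.0, 85], [-0.5, -0.3, 8.6, 0.0, -0.0, 0.0, 85], [-0.5, -0.3, 8.6, 0.0, -0.0, 0.0, 85], [-0.5, -0.3, 8.6, -0.0, -0.0, 0.0, 85], [-0.5, -0.3, 8.6, -0.0, -0.0, 0.0, 85]]
```

Call:
jog_arm --deltas '[[[-1.5,-1,9,0.2,-0.2,0,85],[-1,-0.5,9,0,0,0,85],[-1,-0.5,9,0,0,0,85],[-0.5,-0.5,9,0,0,0,85],[0,0,6,0,0,0,85]]]'

```text
clock: 16.65
eef_pos: [0.4412, -0.231, 0.0074]
tool_rot: [0.959, 0.284, 0.001, 0.002]
ft_force: [-1.3, 0.4, -1.0]
grip_width: 0.085
```

Call:
jog_arm --deltas '[[[0,0,0,0,0,0,85],[0,0,0,0,0,0,85]]]'

```text
clock: 16.85
eef_pos: [0.4403, -0.2305, 0.0061]
tool_rot: [0.959, 0.284, 0.0, 0.001]
ft_force: [0.2, 0.3, -0.5]
grip_width: 0.0849
```

Run:
```python
from h import *
plan([441.5,-229.9,8],32.9,step=10)
```

```text
from [ 440.3 -230.5    6.1] 33.0 to [ 441.5 -229.9    8. ] 32.9 n 1
[[1.3, 0.1, -1.9, 0.1, 0.0, 0.1, 85]]
```

Call:
jog_arm --deltas '[[[1.3,0,-2,0,0,0,85],[0,0,0,0,0,0,30],[0,0,0,0,0,0,30],[0,0,0,0,0,0,30],[0,0,0,0,0,0,30]]]'

```text
clock: 17.35
eef_pos: [0.4431, -0.2304, 0.0099]
tool_rot: [0.959, 0.284, 0.001, 0.002]
ft_force: [-0.0, 0.2, -1.9]
grip_width: 0.0386
```

Call:
jog_arm --deltas '[[[0,0,0,0,0,0,30],[0,0,0,0,0,0,30],[0,0,-5,0,0,0,30],[0,0,-15,0,0,0,30],[0,0,-15,0,0,0,30]]]'

```text
clock: 17.85
eef_pos: [0.44, -0.2289, 0.0433]
tool_rot: [0.959, 0.284, -0.001, -0.001]
ft_force: [0.3, -0.7, -1.7]
grip_width: 0.039
```

Call:
jog_arm --deltas '[[[0,0,-20,0,0,0,30],[0,0,-25,0,0,0,30],[0,0,-25,0,0,0,30],[0,0,0,0,0,0,30],[0,0,0,0,0,0,30]]]'

```text
clock: 18.35
eef_pos: [0.4396, -0.2287, 0.1171]
tool_rot: [0.959, 0.284, -0.001, -0.001]
ft_force: [-0.2, 0.2, -2.8]
grip_width: 0.0389
```

Run:
```python
from h import *
o=get_obs(); im=camera('wrist'); m,T=T_of('wrist',o); p=np.array(o['eef_pos'])*1e3; print(p,yaw(o))
for r in masks_of('hub_1','wrist'):
    g=onz(m,T,r['at'],p[2]/1e3+.01)[0]*1e3
    print(round(r['conf'],2),r['at'],g[:2])
    if np.hypot(*(g-p)[:2])<25:
        print(fit('hub',r['pixels'],m,T,[p[0],p[1],yaw(o)],p[2]-8), r['pixels'].sum()); 
save('ih4',im[180:420,150:410],2.4)
plan([611,-202,152],17,grip=30,step=30)
```

```text
[ 439.55295606 -228.67686385  117.0643443 ] 33.00394850684258
0.96 [282.7, 283.1] [ 438.64288753 -230.08154009]
(array([ 439.05, -228.72,   33.4 ]), 0.0609) 10906
0.87 [434.0, 270.9] [ 477.74221272 -279.86384157]
0.84 [42.0, 153.0] [ 434.47030017 -123.6870491 ]
0.71 [167.6, 109.7] [ 474.46264627 -156.12072341]
0.57 [22.1, 16.4] [474.46681131 -99.92155517]
from [ 439.5 -228.6  116.5] 33.0 to [ 611. -202.  152.] 17.0 n 6
[[26.4, 11.8, -6.0, -0.2, 0.2, 2.7, 30], [26.9, 10.6, -5.9, -0.0, -0.0, 2.7, 30], [27.4, 9.4, -5.9, 0.0, -0.0, 2.7, 30], [27.8, 8.1, -5.9, -0.0, -0.0, 2.7, 30], [28.1, 6.8, -5.9, 0.0, -0.0, 2.7, 30]]
[[28.4, 5.4, -5.9, -0.0, -0.0, 2.7, 30]]
```

View pics/ih4.png

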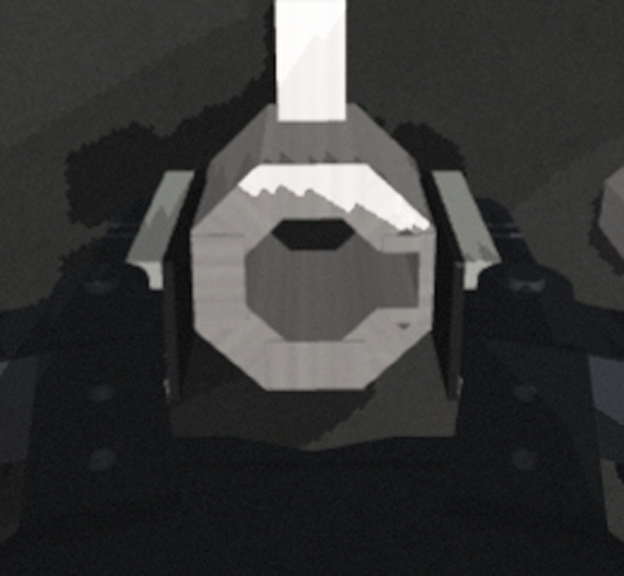

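Call:
jog_arm --deltas '[[[20,12,-1,-0.2,0.2,2.7,30],[20,12,-1,0,0,2.7,30],[17,10,-1,0,0,2.7,30],[12,9,0,0,0,2.7,30],[5,5,0,0,0,2.7,30]]]'

```text
clock: 18.95
eef_pos: [0.5238, -0.2328, 0.1108]
tool_rot: [0.986, 0.164, -0.006, -0.004]
ft_force: [0.0, 0.6, -1.7]
grip_width: 0.0386
```

Call:
jog_arm --deltas '[[[0,0,0,0,0,2,30],[0,0,0,0,0,0,30],[0,0,0,0,0,0,30]]]'

```text
clock: 19.25
eef_pos: [0.5225, -0.2317, 0.1052]
tool_rot: [0.989, 0.147, -0.01, -0.006]
ft_force: [-0.3, -0.3, -1.6]
grip_width: 0.0388
```

```bash
cat >> h.py <<'E'
def stand(p0,show=None,c=0,gate=70):
    im,m,T,out=look('stand',p0,c=c,gate=gate,show=show)
    if out is None: return im,m,T,None
    p=out[0]; hsv=cv2.cvtColor(im,cv2.COLOR_RGB2HSV); g=sil('stand',m,T,p,0,c)
    g=cv2.dilate(g.astype(np.uint8),np.ones((25,25)))>0
    k=(hsv[...,0]>15)&(hsv[...,0]<35)&(hsv[...,1]>140)&(hsv[...,2]>90)&g
    if k.sum():
        v,u=np.nonzero(k); P=onz(m,T,[[u.mean(),v.mean()]],.026)[0,:2]*1e3-p[:2]
        a=np.radians(p[2]); print('key px',k.sum(),'in plate frame',np.round([np.cos(a)*P[0]+np.sin(a)*P[1],-np.sin(a)*P[0]+np.cos(a)*P[1]],1))
    return im,m,T,p
E
python3 - <<'E'
from h import *
o=get_obs(); print(o['eef_pos'],yaw(o))
im,m,T,p=stand([620,-199,17],show='st4')
v=im.copy(); c=cv2.findContours(sil('stand',m,T,p).astype(np.uint8),0,2)[0]; cv2.drawContours(v,c,-1,(255,0,0),1)
for cc in(8,10,12,14,16):
    q=proj(m,T,place([[-cc,0,37]],*p,0))[0]; v[int(q[1]+.5),int(q[0]+.5)]=(255,0,0)
u,w=np.int32(proj(m,T,place([[0,0,12]],*p,0))[0]); w=max(w,75); save('st4',v[w-75:w+75,u-100:u+100],4)
E
```

```text
[ 0.52246611 -0.23174254  0.10523153] 16.905676201919213
stand 0.71 fit (array([ 621.98, -201.25,   18.19]), 0.0036)
key px 109 in plate frame [-11.1 -11.2]
```

View pics/st4.png

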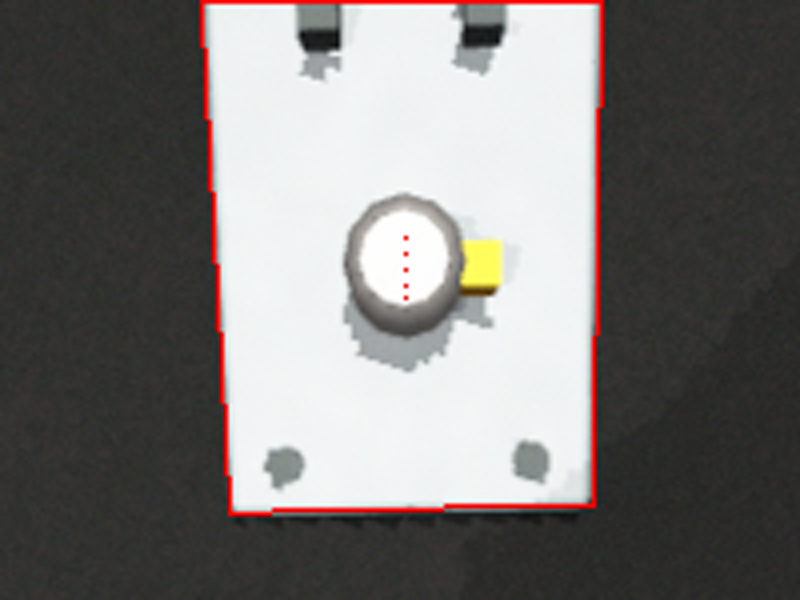

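Run:
```python
from h import *
plan([613,-204.2,100],18,grip=30,step=18)
```

```text
from [ 522.4 -231.8  105.6] 16.9 to [ 613.  -204.2  100. ] 18.0 n 6
[[15.8, -0.0, 0.7, -0.9, 1.0, -0.2, 30], [15.8, 0.0, 0.9, 0.0, 0.0, -0.2, 30], [15.8, 0.1, 0.9, -0.0, 0.0, -0.2, 30], [15.8, 0.1, 0.9, 0.0, 0.0, -0.2, 30], [15.8, 0.2, 0.9, 0.0, 0.0, -0.2, 30]]
[[15.8, 0.2, 0.9, 0.0, 0.0, -0.2, 30]]
```

Call:
jog_arm --deltas '[[[18,0,1,-0.9,1,-0.2,30],[20,0,1,0,0,-0.2,30],[20,0,1,0,0,-0.2,30],[18,0,1,0,0,-0.2,30],[12,0,1,0,0,-0.2,30]]]'

```text
clock: 19.85
eef_pos: [0.6109, -0.2039, 0.1007]
tool_rot: [0.988, 0.155, 0.003, 0.001]
ft_force: [0.1, -0.0, -2.9]
grip_width: 0.0387
```

Call:
jog_arm --deltas '[[[0,0,0,0,0,0,30],[0,0,8,0,0,0,30],[0,0,8,0,0,0,30],[0,0,8,0,0,0,30],[0,0,0,0,0,0,30]]]'

```text
clock: 20.35
eef_pos: [0.6119, -0.2023, 0.0738]
tool_rot: [0.988, 0.157, 0.004, 0.001]
ft_force: [-0.5, -0.3, -2.4]
grip_width: 0.0388
```

Run:
```python
from h import *
plan([613,-204.2,60],18,grip=30,step=10)
```

```text
from [ 611.9 -202.3   73.8] 18.0 to [ 613.  -204.2   60. ] 18.0 n 2
[[0.2, 1.1, 6.9, 0.2, -0.4, 0.0, 30], [0.2, 1.1, 6.9, 0.0, -0.0, 0.0, 30]]
```

Call:
jog_arm --deltas '[[[0,1,6,0.2,-0.4,0,30],[0,1,6,0,0,0,30],[0,0,2,0,0,0,30],[0,0,0,0,0,0,30],[0,0,0,0,0,0,30]]]'

```text
clock: 20.85
eef_pos: [0.6116, -0.2053, 0.0582]
tool_rot: [0.988, 0.156, -0.001, -0.0]
ft_force: [-0.3, -0.4, -1.1]
grip_width: 0.039
```

Run:
```python
from h import *
plan([613,-204.2,50],18,grip=30,step=10)
im,m,T,p=stand([622,-201,18],show='x',c=0)
```

```text
from [ 611.6 -205.3   58.2] 17.9 to [ 613.  -204.2   50. ] 18.0 n 1
[[1.7, -0.6, 8.2, -0.0, 0.1, -0.1, 30]]
stand 0.94 fit (array([ 622.26, -201.4 ,   18.  ]), 0.7043)
```

Call:
jog_arm --deltas '[[[1,-0.5,0,0,0.1,0,30],[0.3,0,2,0,0,0,30],[0,0,2,0,0,0,30],[0,0,0,0,0,0,30],[0,0,0,0,0,0,30]]]'

```text
clock: 21.45
eef_pos: [0.6135, -0.2042, 0.0551]
tool_rot: [0.988, 0.156, 0.001, 0.0]
ft_force: [0.2, 0.2, -1.4]
grip_width: 0.0386
```

Run:
```python
from h import *
plan([613,-204.2,50],18,grip=30,step=10)
```

```text
from [ 613.5 -204.2   55.1] 18.0 to [ 613.  -204.2   50. ] 18.0 n 1
[[-0.5, -0.2, 5.1, 0.0, -0.1, -0.0, 30]]
```

Aligned. Now I'll lower slowly, watching the force.

Call:
jog_arm --deltas '[[[-0.3,0,3,0,0,0,30],[0,0,3,0,0,0,30],[0,0,3,0,0,0,30],[0,0,3,0,0,0,30],[0,0,0,0,0,0,30]]]'

```text
clock: 21.95
eef_pos: [0.613, -0.2043, 0.0417]
tool_rot: [0.988, 0.156, 0.001, -0.0]
ft_force: [-0.2, -0.4, -2.1]
grip_width: 0.0386
```

Call:
jog_arm --deltas '[[[0,0,3,0,0,0,30],[0,0,3,0,0,0,30],[0,0,0,0,0,0,30]]]'

```text
clock: 22.25
eef_pos: [0.6129, -0.2043, 0.035]
tool_rot: [0.988, 0.156, 0.001, -0.0]
ft_force: [-0.2, -0.1, -1.6]
grip_width: 0.0385
```

Call:
jog_arm --deltas '[[[0,0,3,0,0,0,30],[0,0,3,0,0,0,30],[0,0,3,0,0,0,30],[0,0,2,0,0,0,30],[0,0,0,0,0,0,30]]]'

```text
clock: 22.75
eef_pos: [0.613, -0.2043, 0.023]
tool_rot: [0.988, 0.156, 0.001, -0.0]
ft_force: [-0.4, -0.4, -0.7]
grip_width: 0.0384
```

Call:
jog_arm --deltas '[[[0,0,2,0,0,0,30],[0,0,1,0,0,0,30],[0,0,1,0,0,0,30]]]'

```text
clock: 23.05
eef_pos: [0.6134, -0.2044, 0.0218]
tool_rot: [0.988, 0.156, 0.001, 0.0]
ft_force: [-2.5, 1.6, 4.4]
grip_width: 0.0388
```

Call:
jog_arm --deltas '[[[0,0,0,0,0,0,60],[0,0,0,0,0,0,85],[0,0,0,0,0,0,85],[0,0,0,0,0,0,85],[0,0,0,0,0,0,85]]]'

```text
clock: 23.55
eef_pos: [0.6147, -0.2048, 0.0222]
tool_rot: [0.988, 0.156, 0.003, 0.001]
ft_force: [0.3, 0.1, 0.8]
grip_width: 0.085
```

Call:
jog_arm --deltas '[[[0,0,-8,0,0,0,85],[0,0,-20,0,0,0,85],[0,0,-35,0,0,0,85],[0,0,-40,0,0,0,85],[0,0,-30,0,0,0,85]]]'

```text
clock: 24.05
eef_pos: [0.6098, -0.2033, 0.1538]
tool_rot: [0.988, 0.156, -0.003, -0.002]
ft_force: [0.4, 0.1, 0.0]
grip_width: 0.0848
```

Run:
```python
from h import *
im,m,T,out=look('hub',[612.5,-204.4,18],z=12)
plan([462,-128,150],7,step=35)
```

```text
hub 0.63 fit (array([ 613.11, -204.38,   18.51]), 0.1973)
from [ 612.7 -204.3  157.8] 18.0 to [ 462. -128.  150.] 7.0 n 5
[[-24.0, -23.8, 1.5, 0.0, -0.1, 2.2, 85], [-24.9, -22.9, 1.6, -0.0, -0.0, 2.2, 85], [-25.7, -21.9, 1.6, 0.0, -0.0, 2.2, 85], [-26.5, -20.9, 1.6, -0.0, -0.0, 2.2, 85], [-27.3, -19.9, 1.6, -0.0, -0.0, 2.2, 85]]
```

Call:
jog_arm --deltas '[[[-24,-24,1.5,0,0,2.2,85],[-25,-23,1.5,0,0,2.2,85],[-26,-22,1.5,0,0,2.2,85],[-26,-21,1.5,0,0,2.2,85],[-22,-16,1.5,0,0,2.2,85]]]'

```text
clock: 24.65
eef_pos: [0.4664, -0.1294, 0.1483]
tool_rot: [0.998, 0.056, 0.003, 0.001]
ft_force: [0.3, 0.1, 1.0]
grip_width: 0.085
```

Call:
jog_arm --deltas '[[[0,0,0,0,0,0,85],[0,0,0,0,0,0,85]]]'

```text
clock: 24.85
eef_pos: [0.4623, -0.1276, 0.148]
tool_rot: [0.998, 0.057, 0.001, 0.0]
ft_force: [0.2, 0.9, -0.3]
grip_width: 0.0855
```

Run:
```python
from h import *
im,m,T,out=look('hub',[462,-128,187]); p=out[0]
plan([p[0],p[1],60],p[2],sym=True,step=15)
```

```text
hub 0.74 fit (array([ 461.01, -130.12,  189.3 ]), 0.1875)
from [ 462.8 -128.   147.9] 6.5 to [ 461.01 -130.12   60.  ] 9.3 n 6
[[-0.4, 0.3, 14.7, 0.0, -0.1, -0.5, 85], [-0.3, 0.3, 14.7, 0.0, 0.0, -0.5, 85], [-0.3, 0.3, 14.7, -0.0, 0.0, -0.5, 85], [-0.3, 0.3, 14.7, 0.0, 0.0, -0.5, 85], [-0.3, 0.3, 14.7, 0.0, 0.0, -0.5, 85]]
[[-0.4, 0.3, 14.7, 0.0, 0.0, -0.5, 85]]
```

Call:
jog_arm --deltas '[[[-1,0.5,15,0,-0.1,-0.7,85],[-1,0.5,15,0,0,-0.7,85],[-1,0.5,15,0,0,-0.7,85],[-1,0.5,15,0,0,-0.7,85],[-1,0.3,15,0,0,0,85]]]'

```text
clock: 25.45
eef_pos: [0.4681, -0.1349, 0.0732]
tool_rot: [0.997, 0.082, 0.006, 0.002]
ft_force: [0.2, 0.1, -0.0]
grip_width: 0.0851
```

Call:
jog_arm --deltas '[[[-1,0,15,0,0,0,85],[0,0,10,0,0,0,85],[0,0,0,0,0,0,85],[0,0,0,0,0,0,85]]]'

```text
clock: 25.85
eef_pos: [0.47, -0.1368, 0.0447]
tool_rot: [0.997, 0.081, 0.005, 0.002]
ft_force: [0.3, -0.0, -1.6]
grip_width: 0.0847
```

Run:
```python
from h import *
plan([461,-130.1,9.5],9.3,sym=True,step=9)
```

```text
from [ 470.  -136.8   44.7] 9.3 to [ 461.  -130.1    9.5] 9.3 n 5
[[-1.6, -1.7, 7.0, 0.3, -0.6, 0.0, 85], [-1.6, -1.6, 7.0, 0.0, -0.0, 0.0, 85], [-1.6, -1.6, 7.0, 0.0, -0.0, 0.0, 85], [-1.6, -1.6, 7.0, 0.0, -0.0, 0.0, 85], [-1.6, -1.6, 7.0, -0.0, -0.0, 0.0, 85]]
```

Call:
jog_arm --deltas '[[[-3,-3,3,0.3,-0.6,0,85],[-3,-3,7,0,0,0,85],[-2,-2,7,0,0,0,85],[-1,-1,7,0,0,0,85],[0,0,5,0,0,0,85]]]'

```text
clock: 26.35
eef_pos: [0.4614, -0.1294, 0.0161]
tool_rot: [0.997, 0.081, 0.002, 0.001]
ft_force: [0.5, -0.2, -0.2]
grip_width: 0.0853
```

Call:
jog_arm --deltas '[[[0,0,3,0,0,0,85],[0,0,0,0,0,0,85],[0,0,0,0,0,0,85]]]'

```text
clock: 26.65
eef_pos: [0.4605, -0.1291, 0.0117]
tool_rot: [0.997, 0.081, 0.001, 0.0]
ft_force: [0.3, 0.2, 0.2]
grip_width: 0.0853
```

Run:
```python
from h import *
plan([461,-130.1,9.5],9.3,sym=True,step=9)
```

```text
from [ 460.5 -129.1   11.7] 9.3 to [ 461.  -130.1    9.5] 9.3 n 1
[[0.3, 1.1, 2.2, 0.1, -0.1, 0.0, 85]]
```

Call:
jog_arm --deltas '[[[0,1,2,0,0,0,85],[0,0,0,0,0,0,30],[0,0,0,0,0,0,30],[0,0,0,0,0,0,30],[0,0,0,0,0,0,30]]]'

```text
clock: 27.15
eef_pos: [0.4619, -0.1306, 0.0105]
tool_rot: [0.997, 0.081, 0.002, 0.001]
ft_force: [0.3, 0.2, -1.1]
grip_width: 0.0388
```

Call:
jog_arm --deltas '[[[0,0,0,0,0,0,30],[0,0,0,0,0,0,30],[0,0,-5,0,0,0,30],[0,0,-15,0,0,0,30],[0,0,-15,0,0,0,30]]]'

```text
clock: 27.65
eef_pos: [0.4585, -0.1297, 0.044]
tool_rot: [0.997, 0.081, -0.002, -0.001]
ft_force: [0.4, 0.3, -1.4]
grip_width: 0.0386
```

Call:
jog_arm --deltas '[[[0,0,-20,0,0,0,30],[0,0,-25,0,0,0,30],[6,-6,-20,0,0,0,30],[12,-13,0,0,0,0,30],[15,-15,0,0,0,0,30]]]'

```text
clock: 28.15
eef_pos: [0.4843, -0.0915, 0.1136]
tool_rot: [0.997, 0.079, -0.002, -0.0]
ft_force: [-0.3, -0.5, -2.4]
grip_width: 0.039
```

Call:
jog_arm --deltas '[[[15,-15,0,0,0,0,30],[12,-8,0,0,0,0,30],[0,0,0,0,0,0,30],[0,0,0,0,0,0,30]]]'

```text
clock: 28.55
eef_pos: [0.5085, -0.0622, 0.1139]
tool_rot: [0.997, 0.08, -0.002, -0.0]
ft_force: [-0.4, 0.7, -0.9]
grip_width: 0.0386
```

```bash
cat >> h.py <<'E'
def inhand(armyaw,dz=9.5):
    o=get_obs(); im=camera('wrist'); m,T=T_of('wrist',o); p=np.array(o['eef_pos'])*1e3; y=yaw(o)
    for r in masks_of('hub_1','wrist'):
        g=onz(m,T,r['at'],p[2]/1e3+.01)[0]*1e3
        if np.hypot(*(g-p)[:2])<25:
            f,c=fit('hub',r['pixels'],m,T,[p[0],p[1],y+armyaw],p[2]-dz); a=np.radians(y); d=f[:2]-p[:2]
            print('hand: tool x,y off',round(np.cos(a)*d[0]+np.sin(a)*d[1],2),round(np.sin(a)*d[0]-np.cos(a)*d[1],2),'yaw rel',round(f[2]-y,1),'cost',c,'tcp',np.round(p,1),round(y,1),'w',o['grip_width'])
            return
    print('no hub in hand?')
E
python3 - <<'E'
from h import *
inhand(180)
im,m,T,p=stand([630,-42,17])
q=place([[-10,0,0]],*p,0)[0]*1e3; print('shaft',q)
E
```

```text
hand: tool x,y off -0.33 -0.24 yaw rel 179.6 cost 0.0842 tcp [508.5 -62.2 113.9] 9.2 w 0.038565345018978694
stand 0.55 fit (array([631.54, -42.81,  17.32]), 0.003)
key px 131 in plate frame [-21.9  -0.1]
shaft [621.99343062 -45.7870813    0.        ]
```

Call:
jog_arm --deltas '[[[0,0,0,0,0,-8.4,30],[0,0,0,0,0,-8.4,30],[0,0,0,0,0,-8.4,30],[0,0,0,0,0,-8.4,30],[0,0,0,0,0,-8.4,30]]]'

```text
clock: 29.25
eef_pos: [0.5059, -0.0658, 0.1139]
tool_rot: [0.898, 0.44, -0.003, -0.001]
ft_force: [-0.8, 1.0, -1.6]
grip_width: 0.0389
```

Call:
jog_arm --deltas '[[[0,0,0,0,0,-8.4,30],[0,0,0,0,0,-8.4,30],[0,0,0,0,0,-8.4,30],[0,0,0,0,0,-8.4,30],[0,0,0,0,0,-8.4,30]]]'

```text
clock: 29.75
eef_pos: [0.5033, -0.0691, 0.1138]
tool_rot: [0.675, 0.738, -0.003, -0.003]
ft_force: [0.7, 0.4, -2.2]
grip_width: 0.0388
```

Call:
jog_arm --deltas '[[[0,0,0,0,0,-8.4,30],[0,0,0,0,0,-8.4,30],[0,0,0,0,0,-8.4,30],[0,0,0,0,0,-8.4,30],[0,0,0,0,0,-8.4,30]]]'

```text
clock: 30.25
eef_pos: [0.5007, -0.0722, 0.1137]
tool_rot: [0.357, 0.934, -0.003, -0.005]
ft_force: [0.2, -0.4, -1.1]
grip_width: 0.0387
```

Call:
jog_arm --deltas '[[[0,0,0,0,0,-8.4,30],[0,0,0,0,0,-8.4,30],[0,0,0,0,0,-8.4,30],[0,0,0,0,0,-8.4,30],[0,0,0,0,0,-8.4,30]]]'

```text
clock: 30.75
eef_pos: [0.498, -0.0754, 0.1135]
tool_rot: [-0.009, 1.0, -0.001, -0.006]
ft_force: [0.2, 0.5, -1.6]
grip_width: 0.0388
```

Run:
```python
from h import *
plan([622,-45.9,100],197.3,grip=30,step=20)
```

```text
from [498.  -75.4 113.5] 181.1 to [622.  -45.9 100. ] 197.3 n 7
[[-17.8, 3.9, 1.7, -0.1, -0.7, -2.3, 30], [-17.9, 3.2, 1.9, 0.0, 0.0, -2.3, 30], [-18.0, 2.4, 1.9, 0.0, 0.0, -2.3, 30], [-18.1, 1.7, 1.9, 0.0, 0.0, -2.3, 30], [-18.2, 1.0, 1.9, -0.0, 0.0, -2.3, 30]]
[[-18.2, 0.2, 1.9, 0.0, 0.0, -2.3, 30], [-18.2, -0.5, 1.9, 0.0, 0.0, -2.3, 30]]
```

Call:
jog_arm --deltas '[[[-17,4,2,-0.1,-0.7,-2.5,30],[-18,3,2,0,0,-2.5,30],[-18,2.5,2,0,0,-2.5,30],[-18,1.5,2,0,0,-2.5,30],[-18,1,2,0,0,-2.5,30]]]'

```text
clock: 31.25
eef_pos: [0.5831, -0.0573, 0.103]
tool_rot: [-0.12, 0.993, 0.0, -0.002]
ft_force: [0.6, 0.0, -1.7]
grip_width: 0.0386
```

Call:
jog_arm --deltas '[[[-18,0,2,0,0,-2.5,30],[-12,0,2,0,0,-1.5,30],[0,0,8,0,0,0,30],[0,0,8,0,0,0,30],[0,0,0,0,0,0,30]]]'

```text
clock: 31.75
eef_pos: [0.6119, -0.052, 0.0798]
tool_rot: [-0.154, 0.988, 0.0, -0.004]
ft_force: [-0.9, 0.3, -2.1]
grip_width: 0.0389
```

Run:
```python
from h import *
plan([622,-45.9,58],197.3,grip=30,step=10)
```

```text
from [611.9 -52.   79.8] 197.7 to [622.  -45.9  58. ] 197.3 n 3
[[-3.9, 0.9, 7.2, 0.1, -0.4, 0.1, 30], [-3.8, 0.9, 7.3, 0.0, -0.0, 0.1, 30], [-3.8, 0.9, 7.3, -0.0, -0.0, 0.1, 30]]
```

Call:
jog_arm --deltas '[[[-4,1,6,0.1,-0.4,0.3,30],[-4,1,6,0,0,0,30],[-3,1,6,0,0,0,30],[0,0,2,0,0,0,30],[0,0,0,0,0,0,30]]]'

```text
clock: 32.25
eef_pos: [0.62, -0.046, 0.0577]
tool_rot: [-0.15, 0.989, 0.0, -0.001]
ft_force: [-0.4, -0.5, -1.6]
grip_width: 0.0386
```

Call:
jog_arm --deltas '[[[0,0,0,0,0,0,30]]]'

```text
clock: 32.35
eef_pos: [0.62, -0.046, 0.0577]
tool_rot: [-0.15, 0.989, 0.0, -0.001]
ft_force: [-0.2, 0.4, -1.9]
grip_width: 0.0389
```

Run:
```python
from h import *
plan([622,-45.9,55],197.3,grip=30,step=10)
```

```text
from [620.  -46.   57.7] 197.3 to [622.  -45.9  55. ] 197.3 n 1
[[-1.9, -0.5, 2.7, 0.0, -0.1, 0.0, 30]]
```

Call:
jog_arm --deltas '[[[-1.5,-0.5,0,0,0,0,30],[-0.3,0,1,0,0,0,30],[0,0,2,0,0,0,30],[0,0,2,0,0,0,30],[0,0,0,0,0,0,30]]]'

```text
clock: 32.85
eef_pos: [0.6227, -0.046, 0.0533]
tool_rot: [-0.15, 0.989, -0.0, -0.0]
ft_force: [0.3, -0.4, -1.1]
grip_width: 0.039
```

Run:
```python
from h import *
plan([622,-45.9,40],197.3,grip=30,step=10)
inhand(180)
```

```text
from [622.7 -46.   53.3] 197.3 to [622.  -45.9  40. ] 197.3 n 2
[[0.3, 0.2, 6.7, -0.0, -0.0, 0.0, 30], [0.3, 0.2, 6.7, -0.0, -0.0, 0.0, 30]]
hand: tool x,y off -0.63 0.45 yaw rel 180.0 cost 0.0878 tcp [622.7 -46.   53.3] -162.7 w 0.03896303114341172
```

Call:
jog_arm --deltas '[[[0.4,0,3,0,0,0,30],[0,0,3,0,0,0,30],[0,0,3,0,0,0,30],[0,0,3,0,0,0,30],[0,0,3,0,0,0,30]]]'

```text
clock: 33.45
eef_pos: [0.6227, -0.0462, 0.0378]
tool_rot: [-0.15, 0.989, -0.0, 0.0]
ft_force: [-0.0, 0.1, -0.4]
grip_width: 0.0386
```

Call:
jog_arm --deltas '[[[0,0,3,0,0,0,30],[0,0,0,0,0,0,30]]]'

```text
clock: 33.65
eef_pos: [0.6221, -0.0462, 0.0336]
tool_rot: [-0.15, 0.989, -0.0, -0.0]
ft_force: [0.8, 0.2, -1.8]
grip_width: 0.0388
```

Call:
jog_arm --deltas '[[[0,0,3,0,0,0,30],[0,0,3,0,0,0,30],[0,0,3,0,0,0,30],[0,0,2,0,0,0,30],[0,0,1,0,0,0,30]]]'

```text
clock: 34.15
eef_pos: [0.6226, -0.0462, 0.0225]
tool_rot: [-0.15, 0.989, -0.0, 0.0]
ft_force: [-3.0, 0.6, 9.1]
grip_width: 0.0387
```

Call:
jog_arm --deltas '[[[0,0,2,0,0,0,30],[0,0,1,0,0,0,30]]]'

```text
clock: 34.35
eef_pos: [0.6226, -0.0462, 0.0227]
tool_rot: [-0.15, 0.989, -0.0, 0.001]
ft_force: [-1.1, 0.7, -0.3]
grip_width: 0.0386
```

Call:
jog_arm --deltas '[[[0,0,0,0,0,0,60],[0,0,0,0,0,0,85],[0,0,0,0,0,0,85],[0,0,0,0,0,0,85],[0,0,0,0,0,0,85]]]'

```text
clock: 34.85
eef_pos: [0.624, -0.0463, 0.0232]
tool_rot: [-0.15, 0.989, -0.001, 0.003]
ft_force: [1.1, 0.1, -0.6]
grip_width: 0.0854
```

Call:
jog_arm --deltas '[[[0,0,-8,0,0,0,85],[0,0,-20,0,0,0,85],[0,0,-35,0,0,0,85],[0,0,-40,0,0,0,85],[0,0,-30,0,0,0,85]]]'

```text
clock: 35.35
eef_pos: [0.619, -0.0459, 0.1551]
tool_rot: [-0.15, 0.989, 0.001, -0.004]
ft_force: [0.1, -0.6, 0.4]
grip_width: 0.0852
```

Run:
```python
from h import *
im,m,T,out=look('hub',[622,-45.8,17.3],z=12)
plan([605,107,165],180,step=35)
```

```text
hub 0.95 fit (array([623.42, -45.31,  17.  ]), 0.1766)
from [622.1 -46.1 158.9] 197.3 to [605. 107. 165.] 180.0 n 5
[[-5.8, 30.3, -1.2, -0.0, 0.0, 3.5, 85], [-4.0, 30.5, -1.2, 0.0, -0.0, 3.5, 85], [-2.2, 30.7, -1.2, -0.0, -0.0, 3.5, 85], [-0.3, 30.8, -1.2, 0.0, -0.0, 3.5, 85], [1.6, 30.8, -1.2, 0.0, -0.0, 3.5, 85]]
```

Call:
jog_arm --deltas '[[[-6,30,-1,0,0,3.5,85],[-4,30,-1,0,0,3.5,85],[-2,30,-1,0,0,3.5,85],[0,30,-1,0,0,3.5,85],[1.5,20,-1,0,0,3.5,85]]]'

```text
clock: 35.95
eef_pos: [0.6071, 0.0945, 0.1653]
tool_rot: [0.012, 1.0, -0.0, 0.002]
ft_force: [0.1, 0.6, 0.5]
grip_width: 0.0852
```

Call:
jog_arm --deltas '[[[0,0,0,0,0,0,85],[0,0,0,0,0,0,85]]]'

```text
clock: 36.15
eef_pos: [0.6062, 0.0974, 0.1649]
tool_rot: [0.009, 1.0, -0.0, 0.001]
ft_force: [-0.2, 0.2, -0.2]
grip_width: 0.0849
```

Run:
```python
from h import *
o=get_obs(); print(o['eef_pos'],yaw(o))
im,m,T,p=stand([615,107,-16]); print('shaft',place([[-10,0,0]],*p,0)[0]*1e3)
for z,n in ((.02,'hub_1'),(.02,'stand_p')):
    print(n,[(round(r['conf'],2),np.round(onz(m,T,r['at'],z)[0,:2]*1e3).tolist()) for r in masks_of(n,'wrist')])
s=plan([560,-100,180],200,step=45)
plan([460,-354,150],215,step=45,start=s)
```

```text
[0.60621159 0.09736561 0.16486531] 178.9648422524205
stand 0.74 fit (array([614.45, 107.31, -14.98]), 0.0104)
key px 39 in plate frame [-9.1 11.7]
shaft [604.78983888 109.89481858   0.        ]
hub_1 [(0.93, [630.0, -45.0]), (0.67, [472.0, 127.0])]
stand_p [(0.74, [610.0, 105.0]), (0.6, [622.0, -25.0]), (0.45, [646.0, -149.0])]
from [606.6  96.1 165. ] 178.8 to [ 560. -100.  180.] 200.0 n 5
[[8.5, -39.4, -3.0, -0.0, 0.2, -4.2, 85], [11.4, -38.7, -3.0, 0.0, 0.0, -4.2, 85], [14.2, -37.7, -3.0, -0.0, 0.0, -4.2, 85], [17.0, -36.6, -3.0, 0.0, 0.0, -4.2, 85], [19.6, -35.2, -3.0, -0.0, 0.0, -4.2, 85]]
from [ 560. -100.  180.] 200.0 to [ 460. -354.  150.] 215.0 n 7
[[25.8, -29.2, 4.3, -0.0, 0.0, -2.1, 85], [26.9, -28.2, 4.3, 0.0, 0.0, -2.1, 85], [27.9, -27.2, 4.3, 0.0, 0.0, -2.1, 85], [28.9, -26.1, 4.3, 0.0, 0.0, -2.1, 85], [29.9, -25.0, 4.3, -0.0, 0.0, -2.1, 85]]
[[30.8, -23.9, 4.3, -0.0, 0.0, -2.1, 85], [31.7, -22.7, 4.3, 0.0, 0.0, -2.1, 85]]
```

Call:
jog_arm --deltas '[[[8.5,-39,-3,0,0.2,-4,85],[11,-39,-3,0,0,-4,85],[14,-38,-3,0,0,-4,85],[17,-36,-3,0,0,-4,85],[20,-35,-3,0,0,-4,85]]]'

```text
clock: 36.85
eef_pos: [0.5594, -0.1048, 0.1791]
tool_rot: [-0.173, 0.985, -0.0, -0.0]
ft_force: [1.2, 0.3, 0.4]
grip_width: 0.0851
```

Call:
jog_arm --deltas '[[[26,-29,4,0,0,-2,85],[27,-28,4,0,0,-2,85],[28,-27,4,0,0,-2,85],[29,-26,4,0,0,-2,85],[30,-25,4,0,0,-2,85]]]'

```text
clock: 37.35
eef_pos: [0.4819, -0.2986, 0.1606]
tool_rot: [-0.258, 0.966, -0.002, 0.002]
ft_force: [0.2, -0.2, 0.5]
grip_width: 0.0852
```

Call:
jog_arm --deltas '[[[25,-20,4,0,0,-2,85],[15,-12,4,0,0,-2,85],[0,0,0,0,0,0,85],[0,0,0,0,0,0,85]]]'

```text
clock: 37.75
eef_pos: [0.457, -0.3569, 0.1517]
tool_rot: [-0.286, 0.958, -0.003, 0.001]
ft_force: [0.1, -0.5, 0.9]
grip_width: 0.085
```

Run:
```python
from h import *
im,m,T,out=look('hub',[460,-354,35]); p=out[0]
plan([p[0],p[1],60],p[2],sym=True,step=15)
```

```text
hub 0.87 fit (array([ 460.4 , -354.04,   30.68]), 0.1419)
from [ 457.6 -356.   151.8] 213.4 to [ 460.4  -354.04   60.  ] 210.7 n 7
[[-0.5, 0.1, 13.1, -0.3, 0.0, 0.4, 85], [-0.5, 0.0, 13.1, -0.0, -0.0, 0.4, 85], [-0.5, 0.0, 13.1, 0.0, -0.0, 0.4, 85], [-0.5, 0.0, 13.1, 0.0, -0.0, 0.4, 85], [-0.5, 0.0, 13.1, 0.0, -0.0, 0.4, 85]]
[[-0.5, 0.0, 13.1, 0.0, -0.0, 0.4, 85], [-0.5, 0.0, 13.1, 0.0, -0.0, 0.4, 85]]
```

Call:
jog_arm --deltas '[[[0,0,13,-0.3,0,0.5,85],[0,0,13,0,0,0.5,85],[0,0,13,0,0,0.5,85],[0,0,13,0,0,0.5,85],[0,0,13,0,0,0.5,85]]]'

```text
clock: 38.35
eef_pos: [0.4619, -0.3519, 0.0848]
tool_rot: [-0.268, 0.963, -0.001, 0.002]
ft_force: [0.2, -0.1, -1.2]
grip_width: 0.0848
```

Call:
jog_arm --deltas '[[[0,0,13,0,0,0.3,85],[0,0,13,0,0,0,85],[0,0,5,0,0,0,85],[0,0,0,0,0,0,85]]]'

```text
clock: 38.75
eef_pos: [0.462, -0.3458, 0.0477]
tool_rot: [-0.269, 0.963, 0.002, 0.0]
ft_force: [-0.8, 0.0, -0.0]
grip_width: 0.0852
```

Run:
```python
from h import *
plan([460.4,-354,9.5],210.7,step=9)
```

```text
from [ 462.  -345.8   47.7] 211.2 to [ 460.4 -354.     9.5] 210.7 n 5
[[1.1, -1.3, 7.6, 0.2, 0.1, 0.1, 85], [1.1, -1.2, 7.6, 0.0, -0.0, 0.1, 85], [1.1, -1.2, 7.6, 0.0, -0.0, 0.1, 85], [1.1, -1.2, 7.6, 0.0, -0.0, 0.1, 85], [1.1, -1.3, 7.6, 0.0, -0.0, 0.1, 85]]
```

Call:
jog_arm --deltas '[[[2,-2.5,3,0.2,0.1,0.3,85],[2,-2,7,0,0,0.2,85],[1.5,-1.5,7,0,0,0,85],[0,0,7,0,0,0,85],[0,0,6,0,0,0,85]]]'

```text
clock: 39.25
eef_pos: [0.4623, -0.3551, 0.0178]
tool_rot: [-0.264, 0.964, -0.002, 0.001]
ft_force: [-0.4, 0.2, -0.5]
grip_width: 0.085
```

Call:
jog_arm --deltas '[[[0,0,4,0,0,0,85],[0,0,0,0,0,0,85],[0,0,0,0,0,0,85]]]'

```text
clock: 39.55
eef_pos: [0.4614, -0.3548, 0.012]
tool_rot: [-0.264, 0.964, -0.001, 0.0]
ft_force: [-0.3, -0.0, 0.2]
grip_width: 0.0851
```

Run:
```python
from h import *
plan([460.4,-354,9.5],210.7,step=9)
```

```text
from [ 461.4 -354.8   12. ] 210.6 to [ 460.4 -354.     9.5] 210.7 n 1
[[0.5, 1.2, 2.5, -0.1, 0.0, -0.1, 85]]
```

Call:
jog_arm --deltas '[[[0.5,1,2.5,0,0,0,85],[0,0,0,0,0,0,30],[0,0,0,0,0,0,30],[0,0,0,0,0,0,30],[0,0,0,0,0,0,30]]]'

```text
clock: 40.05
eef_pos: [0.4613, -0.3547, 0.0106]
tool_rot: [-0.264, 0.964, -0.002, 0.001]
ft_force: [0.1, -0.6, -2.3]
grip_width: 0.0388
```

Call:
jog_arm --deltas '[[[0,0,0,0,0,0,30],[0,0,0,0,0,0,30],[0,0,-5,0,0,0,30],[0,0,-15,0,0,0,30],[0,0,-15,0,0,0,30]]]'

```text
clock: 40.55
eef_pos: [0.4585, -0.3524, 0.0433]
tool_rot: [-0.264, 0.964, 0.001, -0.001]
ft_force: [0.1, 0.2, -2.0]
grip_width: 0.039
```

Call:
jog_arm --deltas '[[[0,0,-20,0,0,0,30],[0,0,-25,0,0,0,30],[0,0,-25,0,0,0,30],[0,0,0,0,0,0,30],[0,0,0,0,0,0,30]]]'

```text
clock: 41.05
eef_pos: [0.4581, -0.3521, 0.1168]
tool_rot: [-0.264, 0.964, 0.002, -0.002]
ft_force: [0.0, 0.1, -0.8]
grip_width: 0.0388
```

Run:
```python
from h import *
inhand(180)
plan([604.8,109.9,105],164.6,grip=30,step=37)
```

```text
hand: tool x,y off 0.22 0.6 yaw rel 179.7 cost 0.0443 tcp [ 458.1 -352.1  116.8] -149.3 w 0.03882715671648306
from [ 458.1 -352.   116.3] 210.7 to [604.8 109.9 105. ] 164.6 n 14
[[-25.8, 23.0, 0.9, 0.3, -0.1, 3.3, 30], [-24.5, 24.5, 0.8, 0.0, -0.0, 3.3, 30], [-23.0, 25.8, 0.8, -0.0, -0.0, 3.3, 30], [-21.5, 27.1, 0.8, 0.0, -0.0, 3.3, 30], [-19.9, 28.3, 0.8, -0.0, -0.0, 3.3, 30]]
[[-18.3, 29.4, 0.8, 0.0, -0.0, 3.3, 30], [-16.5, 30.4, 0.8, 0.0, -0.0, 3.3, 30], [-14.8, 31.3, 0.8, 0.0, -0.0, 3.3, 30], [-12.9, 32.1, 0.8, -0.0, -0.0, 3.3, 30], [-11.1, 32.8, 0.8, 0.0, -0.0, 3.3, 30]]
[[-9.2, 33.4, 0.8, 0.0, -0.0, 3.3, 30], [-7.3, 33.9, 0.8, 0.0, -0.0, 3.3, 30], [-5.3, 34.2, 0.8, 0.0, -0.0, 3.3, 30], [-3.3, 34.5, 0.8, -0.0, -0.0, 3.3, 30]]
```

Call:
jog_arm --deltas '[[[-26,23,1,0.3,-0.1,3.3,30],[-24,24,1,0,0,3.3,30],[-23,26,1,0,0,3.3,30],[-21,27,1,0,0,3.3,30],[-20,28,1,0,0,3.3,30]]]'

```text
clock: 41.65
eef_pos: [0.5075, -0.1865, 0.1034]
tool_rot: [-0.112, 0.994, 0.002, -0.005]
ft_force: [1.3, -0.4, -1.6]
grip_width: 0.0386
```

Call:
jog_arm --deltas '[[[-18,29,1,0,0,3.3,30],[-16,30,1,0,0,3.3,30],[-15,31,1,0,0,3.3,30],[-13,32,1,0,0,3.3,30],[-11,33,1,0,0,3.3,30]]]'

```text
clock: 42.15
eef_pos: [0.56, -0.0166, 0.0897]
tool_rot: [0.038, 0.999, 0.002, -0.013]
ft_force: [0.4, 0.2, -2.8]
grip_width: 0.0389
```

Call:
jog_arm --deltas '[[[-9,33,1,0,0,3.3,30],[-7,33,1,0,0,3.3,30],[-4,25,1,0,0,3.3,30],[0,12,0,0,0,0,30],[0,0,0,0,0,0,30]]]'

```text
clock: 42.65
eef_pos: [0.5912, 0.0912, 0.0773]
tool_rot: [0.124, 0.992, -0.001, -0.019]
ft_force: [1.9, 0.8, -2.4]
grip_width: 0.0387
```

Run:
```python
from h import *
plan([604.8,109.9,80],164.6,grip=30,step=10)
```

```text
from [591.2  91.2  77.3] 165.8 to [604.8 109.9  80. ] 164.6 n 3
[[-2.8, 7.1, -1.1, -0.3, -2.2, 0.4, 30], [-2.8, 7.2, -0.9, -0.0, -0.0, 0.4, 30], [-2.8, 7.2, -0.9, 0.0, -0.0, 0.4, 30]]
```

Call:
jog_arm --deltas '[[[-3,7,0,-0.3,-2.2,0.4,30],[-3,7,0,0,0,0.4,30],[-2,5,3,0,0,0.4,30],[0,0,3,0,0,0,30],[0,0,0,0,0,0,30]]]'

```text
clock: 43.15
eef_pos: [0.6016, 0.103, 0.0681]
tool_rot: [0.136, 0.991, -0.003, -0.003]
ft_force: [-0.6, -0.6, -1.7]
grip_width: 0.0387
```

Call:
jog_arm --deltas '[[[0,0,3,0,0,0,30],[0,0,0,0,0,0,30]]]'

```text
clock: 43.35
eef_pos: [0.6015, 0.1019, 0.0646]
tool_rot: [0.136, 0.991, -0.003, -0.004]
ft_force: [0.4, 1.0, -1.8]
grip_width: 0.0389
```

Run:
```python
from h import *
plan([604.8,109.9,55],164.6,grip=30,step=10)
im,m,T,p=stand([614,107,-15]); inhand(180);
```

```text
from [601.5 101.9  64.6] 164.3 to [604.8 109.9  55. ] 164.6 n 2
[[-0.5, 4.3, 4.8, -0.4, -0.4, -0.1, 30], [-0.5, 4.3, 4.8, -0.0, 0.0, -0.1, 30]]
stand 0.84 fit (array([614.91, 107.32, -15.38]), 1.2843)
key px 26 in plate frame [-15.1  11.3]
hand: tool x,y off 0.68 0.62 yaw rel 179.9 cost 0.0488 tcp [602.  102.1  65.1] 164.3 w 0.038628291551415186
```

Call:
jog_arm --deltas '[[[-0.5,4,2,-0.4,-0.4,0,30],[-0.5,3,3,0,0,0,30],[0,1,2,0,0,0,30],[0,0,0,0,0,0,30],[0,0,0,0,0,0,30]]]'

```text
clock: 44.05
eef_pos: [0.6056, 0.1109, 0.0581]
tool_rot: [0.136, 0.991, 0.001, 0.002]
ft_force: [-0.2, -0.2, -2.4]
grip_width: 0.0385
```

Run:
```python
from h import *
plan([605.2,109.7,55],164.6,grip=30,step=10)
```

```text
from [605.6 110.9  58.1] 164.4 to [605.2 109.7  55. ] 164.6 n 1
[[0.1, -1.3, 3.1, 0.1, 0.2, -0.2, 30]]
```

Call:
jog_arm --deltas '[[[0,-1,1,0.1,0.2,-0.2,30],[0,0,2,0,0,0,30],[0,0,1,0,0,0,30],[0,0,0,0,0,0,30]]]'

```text
clock: 44.45
eef_pos: [0.6053, 0.1098, 0.0537]
tool_rot: [0.134, 0.991, 0.0, -0.0]
ft_force: [-0.7, 0.1, -2.2]
grip_width: 0.0388
```

Call:
jog_arm --deltas '[[[0,0,3,0,0,0,30],[0,0,3,0,0,0,30],[0,0,3,0,0,0,30],[0,0,0,0,0,0,30]]]'

```text
clock: 44.85
eef_pos: [0.6052, 0.1096, 0.0439]
tool_rot: [0.134, 0.991, 0.0, -0.0]
ft_force: [0.0, 0.1, -1.8]
grip_width: 0.0387
```

Call:
jog_arm --deltas '[[[0,0,3,0,0,0,30],[0,0,3,0,0,0,30],[0,0,0,0,0,0,30]]]'

```text
clock: 45.15
eef_pos: [0.6051, 0.1096, 0.0372]
tool_rot: [0.134, 0.991, 0.0, -0.0]
ft_force: [0.5, 0.3, -1.5]
grip_width: 0.0388
```

Call:
jog_arm --deltas '[[[0,0,3,0,0,0,30],[0,0,3,0,0,0,30],[0,0,3,0,0,0,30],[0,0,3,0,0,0,30],[0,0,1,0,0,0,30]]]'

```text
clock: 45.65
eef_pos: [0.6053, 0.1096, 0.0232]
tool_rot: [0.134, 0.991, 0.0, -0.0]
ft_force: [0.1, -0.4, -1.4]
grip_width: 0.0388
```

Call:
jog_arm --deltas '[[[0,0,2,0,0,0,30],[0,0,1,0,0,0,30]]]'

```text
clock: 45.85
eef_pos: [0.6055, 0.1097, 0.0225]
tool_rot: [0.134, 0.991, 0.0, 0.0]
ft_force: [-1.9, -0.7, 3.8]
grip_width: 0.039
```

Call:
jog_arm --deltas '[[[0,0,0,0,0,0,60],[0,0,0,0,0,0,85],[0,0,0,0,0,0,85],[0,0,0,0,0,0,85],[0,0,0,0,0,0,85]]]'

```text
clock: 46.35
eef_pos: [0.607, 0.11, 0.0236]
tool_rot: [0.134, 0.991, 0.001, 0.002]
ft_force: [-0.1, 0.1, -0.6]
grip_width: 0.0854
```

Call:
jog_arm --deltas '[[[0,0,-8,0,0,0,85],[0,0,-20,0,0,0,85],[0,0,-35,0,0,0,85],[0,0,-40,0,0,0,85],[0,0,-30,0,0,0,85]]]'

```text
clock: 46.85
eef_pos: [0.6022, 0.1091, 0.1558]
tool_rot: [0.134, 0.991, -0.001, -0.005]
ft_force: [1.3, -0.5, -1.1]
grip_width: 0.0852
```

Run:
```python
from h import *
im,m,T,out=look('hub',[605,109.7,-15],z=12)
plan([462,-2,150],155,step=35)
```

```text
hub 0.7 fit (array([605.16, 110.58, -15.6 ]), 0.1729)
from [605.2 109.6 159.4] 164.6 to [462.  -2. 150.] 155.0 n 6
[[18.1, -24.3, 1.6, -0.0, -0.0, 1.6, 85], [17.4, -24.8, 1.6, -0.0, -0.0, 1.6, 85], [16.7, -25.2, 1.6, 0.0, -0.0, 1.6, 85], [16.0, -25.7, 1.6, -0.0, -0.0, 1.6, 85], [15.3, -26.1, 1.6, 0.0, -0.0, 1.6, 85]]
[[14.5, -26.5, 1.6, 0.0, -0.0, 1.6, 85]]
```

Call:
jog_arm --deltas '[[[18,-24,1.5,0,0,1.6,85],[17,-25,1.5,0,0,1.6,85],[17,-25,1.5,0,0,1.6,85],[16,-26,1.5,0,0,1.6,85],[15,-26,1.5,0,0,1.6,85]]]'

```text
clock: 47.45
eef_pos: [0.4856, 0.0164, 0.1518]
tool_rot: [0.203, 0.979, 0.001, 0.002]
ft_force: [0.2, -0.3, -0.1]
grip_width: 0.0849
```

Call:
jog_arm --deltas '[[[10,-18,1.5,0,0,1.6,85],[0,0,0,0,0,0,85],[0,0,0,0,0,0,85]]]'

```text
clock: 47.75
eef_pos: [0.4646, 0.0017, 0.1498]
tool_rot: [0.219, 0.976, 0.001, 0.001]
ft_force: [0.1, -0.7, -0.3]
grip_width: 0.085
```

Run:
```python
from h import *
im,m,T,out=look('hub',[462,-2,65]); p=out[0]
plan([p[0],p[1],60],p[2]+90,sym=True,step=13)
```

```text
hub 0.97 fit (array([460.67,  -2.13,  66.02]), 0.1336)
from [465.1   2.  149.7] 154.8 to [460.67  -2.13  60.  ] 156.0 n 7
[[0.3, -0.8, 12.8, 0.1, 0.1, -0.2, 85], [0.3, -0.8, 12.8, 0.0, 0.0, -0.2, 85], [0.3, -0.8, 12.8, 0.0, 0.0, -0.2, 85], [0.3, -0.8, 12.8, -0.0, 0.0, -0.2, 85], [0.3, -0.8, 12.8, 0.0, 0.0, -0.2, 85]]
[[0.3, -0.8, 12.8, 0.0, 0.0, -0.2, 85], [0.3, -0.8, 12.8, 0.0, 0.0, -0.2, 85]]
```

Call:
jog_arm --deltas '[[[0.8,-0.8,13,0.1,0.1,-0.3,85],[0.8,-0.8,13,0,0,-0.3,85],[0.8,-0.8,13,0,0,-0.3,85],[0.8,-0.8,13,0,0,-0.3,85],[0.8,-0.8,13,0,0,0,85]]]'

```text
clock: 48.35
eef_pos: [0.4683, 0.0035, 0.0848]
tool_rot: [0.204, 0.979, 0.001, 0.005]
ft_force: [-0.3, 0.2, -0.8]
grip_width: 0.0851
```

Call:
jog_arm --deltas '[[[0.5,-0.5,13,0,0,0,85],[0,0,10,0,0,0,85],[0,0,0,0,0,0,85],[0,0,0,0,0,0,85]]]'

```text
clock: 48.75
eef_pos: [0.47, 0.0055, 0.0588]
tool_rot: [0.202, 0.979, 0.001, 0.004]
ft_force: [-0.1, 0.0, 0.3]
grip_width: 0.085
```

Run:
```python
from h import *
plan([460.7,-2.1,14],156,sym=True,step=8)
```

```text
from [470.    5.5  58.8] 156.7 to [460.7  -2.1  14. ] 156.0 n 6
[[1.0, -1.8, 7.5, 0.3, 0.4, 0.1, 85], [0.9, -1.8, 7.5, -0.0, -0.0, 0.1, 85], [0.9, -1.8, 7.5, 0.0, -0.0, 0.1, 85], [0.9, -1.8, 7.5, -0.0, -0.0, 0.1, 85], [0.9, -1.8, 7.5, 0.0, -0.0, 0.1, 85]]
[[0.9, -1.8, 7.5, 0.0, -0.0, 0.1, 85]]
```

Call:
jog_arm --deltas '[[[2,-4,3,0.3,0.4,0.5,85],[2,-3.5,6,0,0,0.2,85],[1.5,-2.5,7,0,0,0,85],[0.5,-1,7,0,0,0,85],[0,0,7,0,0,0,85]]]'

```text
clock: 49.25
eef_pos: [0.4617, -0.0028, 0.029]
tool_rot: [0.209, 0.978, -0.0, 0.002]
ft_force: [-0.6, 0.8, 0.1]
grip_width: 0.0853
```

Call:
jog_arm --deltas '[[[0,0,5,0,0,0,85],[0,0,4,0,0,0,85],[0,0,0,0,0,0,85],[0,0,0,0,0,0,85]]]'

```text
clock: 49.65
eef_pos: [0.4606, -0.0029, 0.0177]
tool_rot: [0.209, 0.978, -0.0, 0.001]
ft_force: [-0.2, 0.1, -0.9]
grip_width: 0.0845
```

Run:
```python
from h import *
plan([460.7,-2.1,14],156,sym=True,step=8)
```

```text
from [460.6  -2.9  17.7] 155.9 to [460.7  -2.1  14. ] 156.0 n 1
[[0.2, 0.8, 3.7, -0.0, 0.1, -0.1, 85]]
```

Call:
jog_arm --deltas '[[[0,0.5,3.5,0,0,0,85],[0,0,0,0,0,0,30],[0,0,0,0,0,0,30],[0,0,0,0,0,0,30],[0,0,0,0,0,0,30]]]'

```text
clock: 50.15
eef_pos: [0.462, -0.0023, 0.0149]
tool_rot: [0.209, 0.978, -0.0, 0.002]
ft_force: [0.1, -0.9, -0.1]
grip_width: 0.0385
```

Call:
jog_arm --deltas '[[[0,0,0,0,0,0,30],[0,0,0,0,0,0,30],[0,0,-5,0,0,0,30],[0,0,-15,0,0,0,30],[0,0,-20,0,0,0,30]]]'

```text
clock: 50.65
eef_pos: [0.4581, -0.0022, 0.0531]
tool_rot: [0.209, 0.978, -0.001, -0.002]
ft_force: [0.2, -0.5, -2.0]
grip_width: 0.0385
```

Call:
jog_arm --deltas '[[[0,0,-25,0,0,0,30],[0,0,-30,0,0,0,30],[0,0,-30,0,0,0,30],[0,0,-15,0,0,0,30],[0,0,0,0,0,0,30]]]'

```text
clock: 51.15
eef_pos: [0.4578, -0.002, 0.159]
tool_rot: [0.209, 0.978, -0.001, -0.002]
ft_force: [0.5, 0.0, -2.0]
grip_width: 0.0383
```

Run:
```python
from h import *
inhand(-90,dz=14)
plan([625.5,275.6,145],102.3,grip=30,step=32)
```

```text
hand: tool x,y off 0.51 0.57 yaw rel -88.8 cost 0.1279 tcp [457.8  -2.  159. ] 155.9 w 0.038289876302829186
from [456.4  -2.  156.8] 155.9 to [625.5 275.6 145. ] 102.3 n 11
[[-3.7, 29.3, 0.9, -0.2, -0.4, 4.9, 30], [-1.2, 29.5, 1.1, 0.0, -0.0, 4.9, 30], [1.3, 29.5, 1.1, -0.0, -0.0, 4.9, 30], [3.8, 29.3, 1.1, 0.0, -0.0, 4.9, 30], [6.3, 28.9, 1.1, 0.0, -0.0, 4.9, 30]]
[[8.7, 28.2, 1.1, 0.0, -0.0, 4.9, 30], [11.1, 27.4, 1.1, 0.0, -0.0, 4.9, 30], [13.4, 26.4, 1.1, -0.0, -0.0, 4.9, 30], [15.5, 25.1, 1.1, 0.0, -0.0, 4.9, 30], [17.6, 23.7, 1.1, -0.0, -0.0, 4.9, 30]]
[[19.6, 22.1, 1.1, 0.0, -0.0, 4.9, 30]]
```

Call:
jog_arm --deltas '[[[-4,29,0,-0.2,-0.4,5,30],[-1,29,0,0,0,5,30],[1,29,0,0,0,5,30],[4,29,0,0,0,5,30],[6,29,0,0,0,5,30]]]'

```text
clock: 51.75
eef_pos: [0.5291, 0.1214, 0.147]
tool_rot: [0.426, 0.904, -0.006, -0.007]
ft_force: [0.3, -0.7, -2.2]
grip_width: 0.0386
```

Call:
jog_arm --deltas '[[[9,28,0,0,0,5,30],[11,27,0,0,0,5,30],[13,26,0,0,0,5,30],[15,25,0,0,0,5,30],[12,16,0,0,0,5,30]]]'

```text
clock: 52.25
eef_pos: [0.6022, 0.239, 0.1313]
tool_rot: [0.619, 0.785, -0.016, -0.011]
ft_force: [0.4, 0.6, -1.9]
grip_width: 0.0384
```

Call:
jog_arm --deltas '[[[0,0,0,0,0,3,30],[0,0,0,0,0,0,30],[0,0,0,0,0,0,30]]]'

```text
clock: 52.55
eef_pos: [0.6, 0.241, 0.1226]
tool_rot: [0.638, 0.769, -0.021, -0.014]
ft_force: [-0.2, 0.6, -1.6]
grip_width: 0.0383
```

Run:
```python
from h import *
o=get_obs(); im=camera('wrist'); m,T=T_of('wrist',o)
for r in masks_of('boat_top','wrist'): print(r['conf'],r['at'],rect(r['pixels'],m,T,.073))
im=camera('scene'); m,T=T_of('scene')
for r in masks_of('boat_top','scene'): print('scene',r['conf'],r['at'],rect(r['pixels'],m,T,.073))
plan([625.5,275.6,95],102,grip=30,step=10)
```

```text
0.7 [264.5, 348.7] (array([606.1, 161.3]), array([41.4, 25.9]), 2.5)
0.57 [369.2, 176.7] (array([635.3, 278. ]), array([170.1,  69.1]), 11.7)
scene 0.78 [354.4, 170.9] (array([635.4, 270.9]), array([167.6,  79.9]), 11.4)
scene 0.21 [303.9, 215.0] (array([645.8,  62.9]), array([89.3, 63.1]), -14.8)
from [600.7 240.7 124.5] 100.6 to [625.5 275.6  95. ] 102.0 n 6
[[5.0, 5.3, 4.6, -2.7, 0.3, -0.2, 30], [4.9, 5.1, 4.9, 0.0, 0.0, -0.2, 30], [4.9, 5.2, 4.9, -0.0, 0.0, -0.2, 30], [4.9, 5.2, 4.9, 0.0, 0.0, -0.2, 30], [4.9, 5.2, 4.9, 0.0, 0.0, -0.2, 30]]
[[4.9, 5.2, 4.9, 0.0, 0.0, -0.2, 30]]
```

Call:
jog_arm --deltas '[[[6,6,0,-2.7,0.3,-0.2,30],[7,7,0,0,0,-0.2,30],[7,7,2,0,0,-0.2,30],[6,6,3,0,0,-0.2,30],[2,2,3,0,0,-0.2,30]]]'

```text
clock: 53.25
eef_pos: [0.6254, 0.274, 0.1184]
tool_rot: [0.633, 0.775, 0.002, 0.001]
ft_force: [0.3, 0.6, -1.2]
grip_width: 0.0383
```

Call:
jog_arm --deltas '[[[0,0,5,0,0,0,30],[0,0,5,0,0,0,30],[0,0,0,0,0,0,30],[0,0,0,0,0,0,30]]]'

```text
clock: 53.65
eef_pos: [0.6251, 0.2742, 0.1052]
tool_rot: [0.632, 0.775, -0.0, 0.0]
ft_force: [-0.5, 1.0, -1.9]
grip_width: 0.0386
```

Run:
```python
from h import *
plan([625.5,275.8,85],102,grip=30,step=10)
```

```text
from [625.1 274.2 105.2] 101.6 to [625.5 275.8  85. ] 102.0 n 3
[[0.5, 0.2, 6.7, -0.0, 0.0, -0.1, 30], [0.5, 0.2, 6.7, 0.0, 0.0, -0.1, 30], [0.5, 0.2, 6.7, -0.0, 0.0, -0.1, 30]]
```

Lower gently into the boat (expected floor contact at TCP z ≈ 71.5–72).

Call:
jog_arm --deltas '[[[1,0,6,0,0,-0.3,30],[0.7,0,6,0,0,0,30],[0,0,6,0,0,0,30],[0,0,4,0,0,0,30],[0,0,0,0,0,0,30]]]'

```text
clock: 54.15
eef_pos: [0.6243, 0.2753, 0.0812]
tool_rot: [0.63, 0.776, -0.0, -0.0]
ft_force: [0.0, -0.0, -1.7]
grip_width: 0.0384
```

Call:
jog_arm --deltas '[[[0,0,3,0,0,0,30],[0,0,3,0,0,0,30],[0,0,0,0,0,0,30]]]'

```text
clock: 54.45
eef_pos: [0.6244, 0.2752, 0.0748]
tool_rot: [0.63, 0.776, -0.0, -0.0]
ft_force: [-0.5, 0.2, -1.3]
grip_width: 0.0384
```

Run:
```python
from h import *
plan([625.5,275.8,72],102,grip=30,step=10)
```

```text
from [624.4 275.2  74.8] 101.8 to [625.5 275.8  72. ] 102.0 n 1
[[0.3, 1.2, 2.8, -0.0, 0.0, -0.2, 30]]
```

Call:
jog_arm --deltas '[[[0,0,2,0,0,0,30],[0,0,1,0,0,0,30],[0,0,0.5,0,0,0,30],[0,0,0,0,0,0,30]]]'

```text
clock: 54.85
eef_pos: [0.6247, 0.2754, 0.0726]
tool_rot: [0.63, 0.776, 0.0, 0.0]
ft_force: [-0.3, -0.8, -1.7]
grip_width: 0.0389
```

Call:
jog_arm --deltas '[[[0,0,0.5,0,0,0,30],[0,0,0.5,0,0,0,30]]]'

```text
clock: 55.05
eef_pos: [0.6249, 0.2756, 0.0725]
tool_rot: [0.63, 0.776, 0.001, 0.0]
ft_force: [-1.5, -1.3, 3.9]
grip_width: 0.0386
```

Call:
jog_arm --deltas '[[[0,0,0,0,0,0,50],[0,0,0,0,0,0,70],[0,0,0,0,0,0,85],[0,0,0,0,0,0,85],[0,0,0,0,0,0,85]]]'

```text
clock: 55.55
eef_pos: [0.626, 0.276, 0.0729]
tool_rot: [0.63, 0.776, 0.002, 0.001]
ft_force: [0.4, -0.0, -0.9]
grip_width: 0.0852
```

Call:
jog_arm --deltas '[[[0,0,-8,0,0,0,85],[0,0,-20,0,0,0,85],[0,0,-35,0,0,0,85],[0,0,-40,0,0,0,85],[0,0,-20,0,0,0,85]]]'

```text
clock: 56.05
eef_pos: [0.6228, 0.2746, 0.1962]
tool_rot: [0.63, 0.776, -0.003, -0.001]
ft_force: [0.1, -0.1, 0.7]
grip_width: 0.0852
```

Run:
```python
from h import *
im,m,T,out=look('hub',[625,275.6,12],z=57.5)
for r in masks_of('boat_top','wrist'): print(r['conf'],r['at'],rect(r['pixels'],m,T,.073))
save('boat',im,1)
plan([464,130,150],118,step=35)
```

```text
hub 0.73 fit (array([625.46, 276.64,  11.86]), 0.1398)
0.68 [296.7, 199.2] (array([634.5, 278.4]), array([170.1,  68.4]), 11.9)
from [622.9 274.6 194.3] 101.8 to [464. 130. 150.] 118.0 n 7
[[-15.6, -26.4, 6.5, -0.3, 0.1, -2.3, 85], [-14.5, -27.1, 6.3, 0.0, 0.0, -2.3, 85], [-13.4, -27.6, 6.3, 0.0, 0.0, -2.3, 85], [-12.3, -28.1, 6.3, -0.0, 0.0, -2.3, 85], [-11.1, -28.6, 6.3, 0.0, 0.0, -2.3, 85]]
[[-10.0, -29.0, 6.3, 0.0, 0.0, -2.3, 85], [-8.8, -29.4, 6.3, -0.0, 0.0, -2.3, 85]]
```

View pics/boat.png

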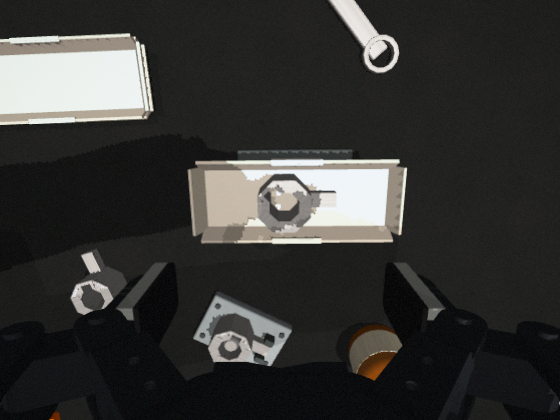

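Hub_5 lies flat and bore up in the boat (px 285,203). Hub_1 is on its stand (px 232,345). Next is hub_3 (px 92,297).

Call:
jog_arm --deltas '[[[-15,-26,6,-0.3,0,-2.3,85],[-14,-27,6,0,0,-2.3,85],[-13,-28,6,0,0,-2.3,85],[-12,-28,6,0,0,-2.3,85],[-11,-28,6,0,0,-2.3,85]]]'

```text
clock: 56.7
eef_pos: [0.5046, 0.1709, 0.1543]
tool_rot: [0.545, 0.839, -0.005, -0.003]
ft_force: [-0.1, -0.3, 0.3]
grip_width: 0.0849
```

Call:
jog_arm --deltas '[[[-10,-28,6,0,0,-2.3,85],[-6,-20,6,0,0,-2.3,85],[0,0,0,0,0,0,85],[0,0,0,0,0,0,85]]]'

```text
clock: 57.1
eef_pos: [0.4576, 0.131, 0.1363]
tool_rot: [0.51, 0.86, -0.01, -0.008]
ft_force: [0.2, 0.2, 1.3]
grip_width: 0.0848
```

Run:
```python
from h import *
im,m,T,out=look('hub',[464,130,118]); p=out[0]
plan([p[0],p[1],60],p[2],step=13)
```

```text
hub 0.93 fit (array([463.17, 130.42, 120.13]), 0.1682)
from [458.2 131.4 136.5] 118.7 to [463.17 130.42  60.  ] 120.1 n 6
[[-0.6, 1.0, 12.7, -1.4, -0.2, -0.2, 85], [-0.5, 0.6, 12.8, -0.0, 0.0, -0.2, 85], [-0.5, 0.6, 12.8, 0.0, 0.0, -0.2, 85], [-0.5, 0.6, 12.8, 0.0, 0.0, -0.2, 85], [-0.6, 0.6, 12.8, -0.0, 0.0, -0.2, 85]]
[[-0.6, 0.6, 12.8, 0.0, 0.0, -0.2, 85]]
```

Call:
jog_arm --deltas '[[[-0.5,0,13,-1.4,-0.2,-0.3,85],[-0.5,0,13,0,0,-0.3,85],[-0.5,0,13,0,0,-0.3,85],[-0.5,0,13,0,0,-0.3,85],[-0.5,0,13,0,0,0,85]]]'

```text
clock: 57.7
eef_pos: [0.468, 0.1343, 0.0721]
tool_rot: [0.5, 0.866, 0.005, 0.004]
ft_force: [0.1, -0.7, 0.7]
grip_width: 0.0854
```

Call:
jog_arm --deltas '[[[0,0,13,0,0,0,85],[0,0,5,0,0,0,85],[0,0,0,0,0,0,85],[0,0,0,0,0,0,85]]]'

```text
clock: 58.1
eef_pos: [0.471, 0.137, 0.052]
tool_rot: [0.499, 0.867, 0.005, 0.004]
ft_force: [-0.2, -0.3, -0.0]
grip_width: 0.0848
```

Run:
```python
from h import *
plan([463.2,130.4,9.5],120.1,step=9)
```

```text
from [471. 137.  52.] 120.2 to [463.2 130.4   9.5] 120.1 n 5
[[-0.3, -2.1, 8.5, 0.7, 0.1, 0.0, 85], [-0.4, -2.0, 8.5, 0.0, -0.0, 0.0, 85], [-0.4, -2.0, 8.5, 0.0, -0.0, 0.0, 85], [-0.4, -2.0, 8.5, 0.0, -0.0, 0.0, 85], [-0.4, -2.0, 8.5, 0.0, -0.0, 0.0, 85]]
```

Call:
jog_arm --deltas '[[[-0.5,-4,4,0.7,0.1,0,85],[-0.5,-3.5,8,0,0,0,85],[-0.5,-2.5,8,0,0,0,85],[-0.3,-1,8,0,0,0,85],[0,0,7,0,0,0,85]]]'

```text
clock: 58.6
eef_pos: [0.4641, 0.13, 0.0168]
tool_rot: [0.499, 0.867, 0.001, 0.002]
ft_force: [-0.8, -0.8, 0.6]
grip_width: 0.0851
```

Call:
jog_arm --deltas '[[[0,0,4,0,0,0,85],[0,0,0,0,0,0,85],[0,0,0,0,0,0,85]]]'

```text
clock: 58.9
eef_pos: [0.4628, 0.1296, 0.0107]
tool_rot: [0.499, 0.867, 0.0, 0.001]
ft_force: [-0.2, 0.0, -0.1]
grip_width: 0.0848
```

Run:
```python
from h import *
plan([463.2,130.4,9.5],120.1,step=9)
```

```text
from [462.8 129.6  10.7] 120.1 to [463.2 130.4   9.5] 120.1 n 1
[[0.5, 0.8, 1.2, 0.1, 0.0, 0.0, 85]]
```

Call:
jog_arm --deltas '[[[0.5,0.8,1,0,0,0,85],[0,0,0,0,0,0,30],[0,0,0,0,0,0,30],[0,0,0,0,0,0,30],[0,0,0,0,0,0,30]]]'

```text
clock: 59.4
eef_pos: [0.4646, 0.1309, 0.0109]
tool_rot: [0.499, 0.867, 0.001, 0.002]
ft_force: [0.5, 0.2, -1.3]
grip_width: 0.0387
```

Call:
jog_arm --deltas '[[[0,0,0,0,0,0,30],[0,0,0,0,0,0,30],[0,0,-5,0,0,0,30],[0,0,-15,0,0,0,30],[0,0,-15,0,0,0,30]]]'

```text
clock: 59.9
eef_pos: [0.4613, 0.13, 0.0444]
tool_rot: [0.499, 0.867, -0.001, -0.001]
ft_force: [0.6, -0.3, -1.5]
grip_width: 0.039
```

Call:
jog_arm --deltas '[[[0,0,-20,0,0,0,30],[0,0,-25,0,0,0,30],[0,0,-30,0,0,0,30],[0,0,-15,0,0,0,30],[0,0,0,0,0,0,30]]]'

```text
clock: 60.4
eef_pos: [0.4608, 0.13, 0.1395]
tool_rot: [0.499, 0.867, -0.002, -0.001]
ft_force: [0.8, 0.2, -2.0]
grip_width: 0.0386
```

Run:
```python
from h import *
inhand(0)
plan([530,-342,130],3,grip=30,step=36)
```

```text
hand: tool x,y off 0.59 0.33 yaw rel -0.0 cost 0.0858 tcp [460.8 130.  139.5] 120.1 w 0.03858117374062128
from [459.5 129.6 137.3] 120.2 to [ 530. -342.  130.] 3.0 n 14
[[-31.7, -12.6, 0.6, -0.4, -0.0, 8.4, 30], [-33.1, -7.8, 0.5, 0.0, -0.0, 8.4, 30], [-33.9, -2.9, 0.5, 0.0, -0.0, 8.4, 30], [-34.0, 2.1, 0.5, 0.0, -0.0, 8.4, 30], [-33.3, 7.0, 0.5, 0.0, -0.0, 8.4, 30]]
[[-32.0, 11.8, 0.5, -0.0, -0.0, 8.4, 30], [-29.9, 16.3, 0.5, 0.0, -0.0, 8.4, 30], [-27.2, 20.5, 0.5, 0.0, -0.0, 8.4, 30], [-24.0, 24.2, 0.5, 0.0, -0.0, 8.4, 30], [-20.2, 27.4, 0.5, 0.0, -0.0, 8.4, 30]]
[[-16.0, 30.1, 0.5, -0.0, -0.0, 8.4, 30], [-11.4, 32.1, 0.5, 0.0, -0.0, 8.4, 30], [-6.6, 33.4, 0.5, 0.0, -0.0, 8.4, 30], [-1.7, 34.0, 0.5, -0.0, -0.0, 8.4, 30]]
```

Call:
jog_arm --deltas '[[[-31,-12,0,-0.4,0,8.4,30],[-33,-8,0,0,0,8.4,30],[-34,-3,0,0,0,8.4,30],[-34,2,0,0,0,8.4,30],[-33,7,0,0,0,8.4,30]]]'

```text
clock: 61.0
eef_pos: [0.4785, -0.0389, 0.1294]
tool_rot: [0.781, 0.625, -0.005, -0.005]
ft_force: [1.0, 0.7, -1.4]
grip_width: 0.0387
```

Call:
jog_arm --deltas '[[[-32,12,0,0,0,8.4,30],[-30,16,0,0,0,8.4,30],[-27,20,0,0,0,8.4,30],[-24,24,0,0,0,8.4,30],[-20,27,0,0,0,8.4,30]]]'

```text
clock: 61.5
eef_pos: [0.4927, -0.2123, 0.1189]
tool_rot: [0.955, 0.295, -0.013, -0.008]
ft_force: [0.3, -0.4, -1.3]
grip_width: 0.0388
```

Run:
```python
from h import *
plan([530,-342,120],3,grip=30,step=36)
```

```text
from [ 492.7 -212.3  118.9] 34.3 to [ 530. -342.  120.] 3.0 n 4
[[-10.6, 32.0, -0.8, -1.2, 1.3, 7.8, 30], [-6.1, 33.2, -0.3, 0.0, -0.0, 7.8, 30], [-1.5, 33.7, -0.3, 0.0, -0.0, 7.8, 30], [3.1, 33.6, -0.3, 0.0, -0.0, 7.8, 30]]
```

Call:
jog_arm --deltas '[[[-10,32,-1,-1.2,1.3,7.8,30],[-6,33,-1,0,0,7.8,30],[-1,33,-1,0,0,7.8,30],[3,20,-1,0,0,7.8,30],[0,0,0,0,0,0,30]]]'

```text
clock: 62.0
eef_pos: [0.5219, -0.3343, 0.11]
tool_rot: [1.0, 0.012, -0.007, -0.004]
ft_force: [-0.5, 0.5, -1.9]
grip_width: 0.0386
```

Call:
jog_arm --deltas '[[[0,0,0,0,0,0,30],[0,0,0,0,0,0,30]]]'

```text
clock: 62.2
eef_pos: [0.5197, -0.3327, 0.1063]
tool_rot: [1.0, 0.013, -0.01, -0.006]
ft_force: [0.0, 0.2, -1.9]
grip_width: 0.0388
```

Run:
```python
from h import *
inhand(0)
im,m,T,p=stand([629,-338,3]); q=place([[-10,0,0]],*p,0)[0]*1e3; print('shaft',q)
plan([q[0],q[1],100],p[2],grip=30,step=20)
```

```text
hand: tool x,y off 0.01 -0.57 yaw rel 0.0 cost 0.0908 tcp [ 519.7 -332.7  106.3] 1.5 w 0.03881417548356664
stand 0.65 fit (array([ 629.51, -340.01,    5.49]), 0.0047)
key px 92 in plate frame [ 1.7 -0.1]
shaft [ 619.55587089 -340.96672022    0.        ]
from [ 520.5 -332.7  107.8] 1.5 to [ 619.55587089 -340.96672022  100.        ] 5.5 n 5
[[19.8, 2.2, 1.2, -0.6, 1.0, -0.8, 30], [19.7, 2.4, 1.6, 0.0, 0.0, -0.8, 30], [19.7, 2.7, 1.6, 0.0, 0.0, -0.8, 30], [19.7, 3.0, 1.6, 0.0, 0.0, -0.8, 30], [19.6, 3.3, 1.6, 0.0, 0.0, -0.8, 30]]
```

Call:
jog_arm --deltas '[[[20,2,0,-0.6,1,-0.8,30],[20,2.5,0,0,0,-0.8,30],[20,2.5,0,0,0,-0.8,30],[20,3,0,0,0,-0.8,30],[15,2.5,0,0,0,-0.8,30]]]'

```text
clock: 62.9
eef_pos: [0.6227, -0.3376, 0.1106]
tool_rot: [0.999, 0.052, 0.004, 0.001]
ft_force: [-0.4, 0.5, -1.6]
grip_width: 0.0386
```

Call:
jog_arm --deltas '[[[0,0,0,0,0,0,30],[0,0,7,0,0,0,30],[0,0,7,0,0,0,30],[0,0,7,0,0,0,30],[0,0,0,0,0,0,30]]]'

```text
clock: 63.4
eef_pos: [0.6253, -0.3353, 0.0874]
tool_rot: [0.998, 0.055, 0.005, 0.002]
ft_force: [-0.9, 0.2, -1.8]
grip_width: 0.0386
```

Run:
```python
from h import *
plan([619.5,-341,60],5.3,grip=30,step=10)
```

```text
from [ 625.3 -335.3   87.4] 6.2 to [ 619.5 -341.    60. ] 5.3 n 3
[[-2.2, 1.7, 9.1, 0.2, -0.6, 0.3, 30], [-2.1, 1.7, 9.1, 0.0, -0.0, 0.3, 30], [-2.1, 1.7, 9.1, -0.0, -0.0, 0.3, 30]]
```

Call:
jog_arm --deltas '[[[-2.5,2,6,0.2,-0.6,0.5,30],[-2.5,2,7,0,0,0.4,30],[-1,1,7,0,0,0,30],[0,0,4,0,0,0,30],[0,0,0,0,0,0,30]]]'

```text
clock: 63.9
eef_pos: [0.6177, -0.3421, 0.0609]
tool_rot: [0.999, 0.045, -0.001, -0.0]
ft_force: [-0.1, -0.4, -2.4]
grip_width: 0.0386
```

Call:
jog_arm --deltas '[[[0,0,0,0,0,0,30]]]'

```text
clock: 64.0
eef_pos: [0.6176, -0.3422, 0.0607]
tool_rot: [0.999, 0.045, -0.002, -0.0]
ft_force: [-1.1, -0.3, -2.1]
grip_width: 0.0386
```

Run:
```python
from h import *
plan([619.5,-341,56],5.3,grip=30,step=10)
inhand(0); im,m,T,p=stand([629.5,-340,5.4])
```

```text
from [ 617.6 -342.2   60.7] 5.1 to [ 619.5 -341.    56. ] 5.3 n 1
[[2.0, -1.0, 4.7, -0.1, 0.2, -0.2, 30]]
hand: tool x,y off 0.34 -0.5 yaw rel 0.1 cost 0.0842 tcp [ 617.6 -342.2   60.7] 5.1 w 0.03861966195130797
stand 0.97 fit (array([ 630.12, -340.24,    4.95]), 0.6551)
```

Call:
jog_arm --deltas '[[[1.3,-0.8,0,-0.1,0.2,-0.2,30],[0.2,0,2,0,0,0,30],[0,0,2,0,0,0,30],[0,0,1,0,0,0,30],[0,0,0,0,0,0,30]]]'

```text
clock: 64.7
eef_pos: [0.6203, -0.3411, 0.0569]
tool_rot: [0.999, 0.047, 0.002, 0.001]
ft_force: [-0.1, -1.6, -2.3]
grip_width: 0.0387
```

Run:
```python
from h import *
plan([619.5,-341,50],5.3,grip=30,step=10)
```

```text
from [ 620.3 -341.1   56.9] 5.4 to [ 619.5 -341.    50. ] 5.3 n 1
[[-0.8, -0.2, 6.9, 0.1, -0.2, 0.1, 30]]
```

Call:
jog_arm --deltas '[[[-0.5,0,2,0.1,-0.2,0,30],[0,0,3,0,0,0,30],[0,0,3,0,0,0,30],[0,0,3,0,0,0,30],[0,0,0,0,0,0,30]]]'

```text
clock: 65.2
eef_pos: [0.6195, -0.3411, 0.0445]
tool_rot: [0.999, 0.047, -0.001, 0.0]
ft_force: [0.3, -0.3, -1.5]
grip_width: 0.0391
```

Call:
jog_arm --deltas '[[[0,0,3,0,0,0,30],[0,0,3,0,0,0,30],[0,0,3,0,0,0,30],[0,0,0,0,0,0,30]]]'

```text
clock: 65.6
eef_pos: [0.6194, -0.3411, 0.0345]
tool_rot: [0.999, 0.047, -0.001, 0.0]
ft_force: [0.3, -0.9, -1.6]
grip_width: 0.0388
```

Call:
jog_arm --deltas '[[[0,0,3,0,0,0,30],[0,0,3,0,0,0,30],[0,0,3,0,0,0,30],[0,0,2,0,0,0,30],[0,0,1,0,0,0,30]]]'

```text
clock: 66.1
eef_pos: [0.6198, -0.3413, 0.0229]
tool_rot: [0.999, 0.047, -0.0, 0.0]
ft_force: [-2.4, 1.6, 7.9]
grip_width: 0.0388
```

Call:
jog_arm --deltas '[[[0,0,2,0,0,0,30],[0,0,1,0,0,0,30]]]'

```text
clock: 66.3
eef_pos: [0.6199, -0.3413, 0.0229]
tool_rot: [0.999, 0.047, 0.0, 0.001]
ft_force: [-0.6, 0.8, -0.0]
grip_width: 0.0388
```

Call:
jog_arm --deltas '[[[0,0,0,0,0,0,60],[0,0,0,0,0,0,85],[0,0,0,0,0,0,85],[0,0,0,0,0,0,85],[0,0,0,0,0,0,85]]]'

```text
clock: 66.8
eef_pos: [0.621, -0.342, 0.0234]
tool_rot: [0.999, 0.047, 0.002, 0.002]
ft_force: [-0.1, 0.3, 0.2]
grip_width: 0.0849
```

Call:
jog_arm --deltas '[[[0,0,-8,0,0,0,85],[0,0,-20,0,0,0,85],[0,0,-30,0,0,0,85],[-10,0,-40,0,0,0,85],[-20,-10,-30,0,0,0,85]]]'

```text
clock: 67.3
eef_pos: [0.5877, -0.3329, 0.1488]
tool_rot: [0.999, 0.048, -0.004, -0.002]
ft_force: [0.6, -0.7, 0.4]
grip_width: 0.0848
```

Call:
jog_arm --deltas '[[[-25,-30,-30,0,0,-8,85],[-20,-35,-30,0,0,-8,85],[-15,-40,-20,0,0,-8,85],[-10,-40,-10,0,0,-8,85],[0,0,0,0,0,0,85]]]'

```text
clock: 67.8
eef_pos: [0.4713, -0.213, 0.2515]
tool_rot: [0.944, 0.331, 0.002, 0.002]
ft_force: [0.5, -0.7, 0.1]
grip_width: 0.0847
```

Run:
```python
from h import *
o=get_obs(); print(np.round(o['eef_pos'],3),yaw(o))
im=camera('wrist'); m,T=T_of('wrist',o)
H=[[612.5,-204.4,18],[622.5,-45.8,17.2],[605,109.8,-15.3],[619.6,-341,5.3]]
def rep(c,im,m,T):
    for r in masks_of('hub_1',c):
        g=onz(m,T,r['at'],.03)[0]*1e3; s=''
        for h in H:
            if np.hypot(g[0]-h[0],g[1]-h[1])<45: s=(h,fit('hub',r['pixels'],m,T,h,12))
        print(c,round(r['conf'],2),np.round(g[:2]),s)
rep('wrist',im,m,T)
a=camera('scene'); rep('scene',a,*T_of('scene')); b=camera('side'); rep('side',b,*T_of('side'))
save('fin',np.vstack([cv2.resize(a[120:350,130:420],(580,460))[:,:], ]),1.3)
save('finw',im,1.4)
```

```text
[ 0.471 -0.213  0.252] 38.63013734587028
wrist 0.88 [389. -69.] 
wrist 0.66 [ 629. -344.] ([619.6, -341, 5.3], (array([ 620.19, -340.8 ,    3.72]), 0.1081))
scene 0.81 [629. -50.] ([622.5, -45.8, 17.2], (array([623.11, -46.82,  17.94]), 0.0861))
scene 0.74 [608.  97.] ([605, 109.8, -15.3], (array([601.47, 110.27, -16.44]), 0.0442))
scene 0.73 [ 620. -214.] ([612.5, -204.4, 18], (array([ 612.65, -206.83,   19.24]), 0.1537))
scene 0.73 [413. -76.] 
scene 0.68 [633. 300.] 
scene 0.6 [ 633. -342.] ([619.6, -341, 5.3], (array([ 619.32, -344.03,    9.09]), 0.1359))
scene 0.21 [ 661. -351.] ([619.6, -341, 5.3], (array([ 662.17, -350.71,   87.44]), 0.481))
side 0.77 [ 615. -351.] ([619.6, -341, 5.3], (array([ 619.9 , -346.06,    2.72]), 0.0721))
side 0.7 [385. -51.] 
side 0.67 [611. 103.] ([605, 109.8, -15.3], (array([607.58, 106.26, -19.76]), 0.0295))
side 0.67 [617. -51.] ([622.5, -45.8, 17.2], (array([624.18, -50.17,  13.04]), 0.0398))
side 0.66 [678. 232.] 
side 0.51 [ 622. -204.] ([612.5, -204.4, 18], (array([ 614.49, -209.46,   19.45]), 0.0809))
```

View pics/finw.png

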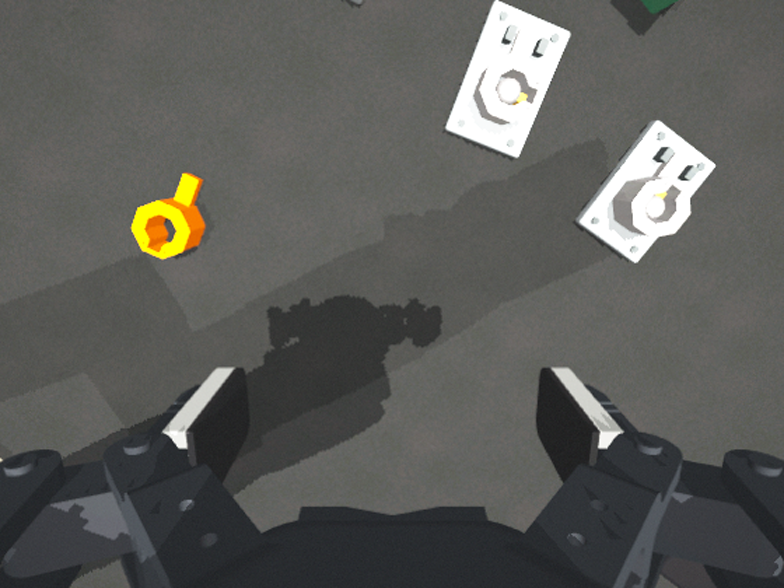

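View pics/fin.png

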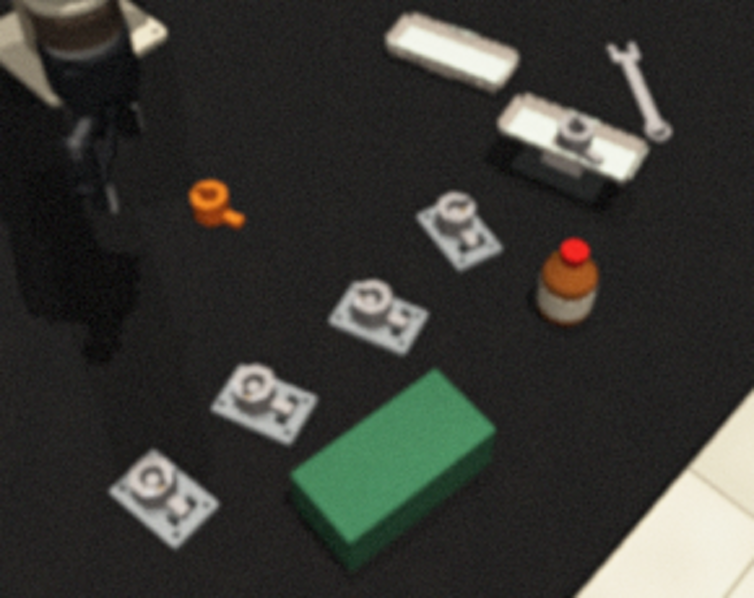

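All five hubs are in place, the two remaining boats are still nested, and the bottle, tissue box and spanner look untouched. I'm handing in.

```bash
python3 -c "
from h import *
print(job_done(), get_obs()['clock'])"
```

```text
the job is handed in; nothing more can be done
the job is handed in; nothing more can be done
```

The job is done and handed in after about 68 s of robot time. `job_done` gives no verdict, so the results below come from my own last checks.

- **Boat:** I lifted only the top boat and stood it on the riser. It measured about 1–2 mm from the riser's centre and under 1° off its direction. The other two still look nested in place in the last scene view, but I did not re-measure them.
- **Stands:** all four were present. I set hub_1 on stand_q, hub_2 on stand_r, hub_3 on stand_p and hub_4 on stand_s. Each stopped at the height expected for fully home. With the wrist camera they measured within about 1.5 mm of the shaft axis, with the arms in the forks.
- **Boat contents:** hub_5 fits no stand. It lies flat and bore up in the boat, near the middle.
- **Left alone:** I did not touch the orange look-alike. The bottle, tissue box and spanner look unmoved, and I saw no hub knocked aside.

**Disagreement between checks:** from farther off, the scene and side cameras put the seated hubs 1–6 mm from those positions, in different directions. I trusted the close wrist views and the seating contact instead. No check failed outright.

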